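# Fit and clamp the guide shafts of a microscope stage slide

### The job

Fit every guide shaft lying in the blue rack into a lane of its own on the slide bed, passing it through the clamp block and pushing it fully home in the end bar behind; use any lanes. With the shaft in, tighten its clamp by turning the slotted screw clockwise to its stop with the red screwdriver (never with the fingers), leave the clamps of empty lanes slack, put the screwdriver back upright in its stand, and do not disturb the things standing around.

Things in the scene. Friction and masses are not known exactly. Their poses are not given: they have to be found in the camera images.
- bed: slide bed, fixed: black plate 130 x 204 x 10 mm with three parallel lanes 60 mm apart: lane1 left (+y), lane2 middle, lane3 right. Each has a split clamp block (24 mm thick, 44 mm wide, top 50 mm above the bench); behind them one end bar, as high, for all. x = direction in which shafts are pushed in, z up. Origin: bench level, at the blocks' front faces, under lane2's axis
- lane1 (a point): centre of the mouth of lane1's hole in its block's front face, 34 mm above the bench; axes as the bed's (x into the hole). Hole 13.5 mm across, through the 24 mm block; in line with it a blind 15 mm bore in the end bar, mouth 80 mm and bottom 92 mm behind this point. A shaft is home when its nose meets that bottom; 68 mm of it then stick out in front
- lane2 (a point): centre of the mouth of lane2's hole in its block's front face, 34 mm above the bench; axes as the bed's (x into the hole). Hole 13.5 mm across, through the 24 mm block; in line with it a blind 15 mm bore in the end bar, mouth 80 mm and bottom 92 mm behind this point. A shaft is home when its nose meets that bottom; 68 mm of it then stick out in front
- lane3 (a point): centre of the mouth of lane3's hole in its block's front face, 34 mm above the bench; axes as the bed's (x into the hole). Hole 13.5 mm across, through the 24 mm block; in line with it a blind 15 mm bore in the end bar, mouth 80 mm and bottom 92 mm behind this point. A shaft is home when its nose meets that bottom; 68 mm of it then stick out in front
- slot1 (a point): centre of the slot's floor in the brass head (16 mm across) of lane1's captive clamp screw, which stands upright on its block 12 mm behind the front face and 18 mm right (-y) of the lane's axis. This point is 53 mm above the bench; x along the slot, z up. Slot 5 mm wide, 6 mm deep, open at both ends
- slot2 (a point): centre of the slot's floor in the brass head (16 mm across) of lane2's captive clamp screw, which stands upright on its block 12 mm behind the front face and 18 mm right (-y) of the lane's axis. This point is 53 mm above the bench; x along the slot, z up. Slot 5 mm wide, 6 mm deep, open at both ends
- slot3 (a point): centre of the slot's floor in the brass head (16 mm across) of lane3's captive clamp screw, which stands upright on its block 12 mm behind the front face and 18 mm right (-y) of the lane's axis. This point is 53 mm above the bench; x along the slot, z up. Slot 5 mm wide, 6 mm deep, open at both ends
- clamp1 (a joint): turn of lane1's clamp screw (rad), growing clockwise from above: slack at 0 to 0.3 (slot 0.65 to 0.35 rad counter-clockwise of bed x), tight against its stop at 1.35 (slot 0.70 rad clockwise of bed x). Stays where left; about 0.06 N m of friction. A shaft knocked out of place can be pushed home again even with its clamp tight
- clamp2 (a joint): turn of lane2's clamp screw (rad), growing clockwise from above: slack at 0 to 0.3 (slot 0.65 to 0.35 rad counter-clockwise of bed x), tight against its stop at 1.35 (slot 0.70 rad clockwise of bed x). Stays where left; about 0.06 N m of friction. A shaft knocked out of place can be pushed home again even with its clamp tight
- clamp3 (a joint): turn of lane3's clamp screw (rad), growing clockwise from above: slack at 0 to 0.3 (slot 0.65 to 0.35 rad counter-clockwise of bed x), tight against its stop at 1.35 (slot 0.70 rad clockwise of bed x). Stays where left; about 0.06 N m of friction. A shaft knocked out of place can be pushed home again even with its clamp tight
- rack: blue shaft rack, fixed, base 192 x 184 mm: three V cradles 58 mm apart, each of two 6 mm saw-toothed plates 58 mm either side of the middle (peaks 37 mm high), between end walls 34 mm high, inner faces 90 mm from the middle. A shaft in a V lies along the rack's x, its axis 25 mm above the bench, and rolls back to the V's bottom. Origin: centre of the underside
- shaft1: steel guide shaft 12 mm in diameter, 160 mm long, with hemispherical ends, about 110 g; origin at its middle, x along it, both ends alike. None if this shaft is absent (or held)
- shaft2: steel guide shaft 12 mm in diameter, 160 mm long, with hemispherical ends, about 110 g; origin at its middle, x along it, both ends alike. None if this shaft is absent (or held)
- shaft3: steel guide shaft 12 mm in diameter, 160 mm long, with hemispherical ends, about 110 g; origin at its middle, x along it, both ends alike. None if this shaft is absent (or held)
- driver: flat-blade screwdriver with a red square handle, 136 mm long, 120 g. Origin: middle of the blade's tip edge; z from tip to handle, x along the blade's width. Blade 12 mm wide, 3 mm thick (1.8 mm in its last 4 mm), shank 10 mm across, handle 24 x 24 mm from 70 to 136 mm above the tip, its sides parallel to x and y. It starts upright in its stand
- stand: grey driver stand, fixed to the bench: plate 78 x 60 mm with its top at 90 mm, on a post and foot on its +x side. Origin: bench level under the hole
- stand_hole (a point): centre of the stand's round hole (17 mm across, through the 10 mm plate), at the plate's top. In the stand the driver hangs upright with its handle's shoulder on the plate and its tip 70 mm below this point
- objective: bystander: brass microscope objective with a blue ring and a steel nose, standing nose up on the bench, 32 mm across, 48 mm high, origin at its foot
- lens_cleaner: bystander: small brown bottle, 36 mm across, 85 mm high, origin at its foot
- eyepiece: bystander: black eyepiece standing on the bench, 38 mm across, 52 mm high, origin at its foot
Mind the look-alikes: they are no part of the job. What is shaped like the shaft3 but black or brown is not meant.

How it is judged:
By the outcome, as a careful person would: the job done as asked, in the order asked, and still so for the second after the job is handed in, with the robot touching nothing.
Of shaft1, shaft2, shaft3 only 2 to 3 are there at a start; the rules pass over those that are not, and their reading is None.
At some moment in a run one of shaft1, shaft2, shaft3 may be knocked a few centimetres aside while the robot is not near it.
It also fails if it takes over 210 s, if anything falls off the work surface, if the arm or the gripper's body presses on something with over 40 N, if the wrist force passes 120 N, or if a joint passes its speed limit or range.

### The arm

A 6-joint arm with a two-finger parallel gripper is mounted at the origin on the work surface. World frame = base frame: x ahead of the robot, y to its left, z up, the work surface at z = 0. Lengths are in m, angles in rad, forces in N, time in s.
With the tool pointing down it reaches from about 0.3 to 0.85 m from the base axis. Payload 4.2 kg.
Tool frame: the origin (TCP) lies at the very end of the fingers, on their centre line; the grasp point (between the pads) lies 19 mm behind it (tcp_to_grasp is the distance from the TCP to the grasp point, in m); z points along the fingers, y is the line along which they close (so a half turn about z gives the same grasp; the last joint's range is limited). The gripper opens to 91 mm and grips with 3 to 60 N. Pads are 32 mm wide; open, the fingers measure 118 mm over their backs; the gripper's body (76 mm by 178 mm) begins 60 mm behind the grasp point.
Start: joints at [1.095, 0.32, 1.565, -0, 1.257, -0.02], TCP at [0.253, 0.516, 0.214] pointing down, gripper open.
Joint ranges: [-3.11, 3.11], [-0.84, 2.01], [0.21, 2.61], [-1.34, 4.49], [0.05, 2.63], [-2.56, 2.56]. Speed limits (rad/s): [2.57, 2.57, 3.14, 3.14, 3.14, 3.14].

### API

Orientations are given as a 3x3 rotation matrix whose columns are the frame's x, y, z axes.
In Python, from rig import * gives the robot as it stands.
- The arm moves only by the tool arm_command, never from a script. Its argument "series" is one flat list of numbers, 6 for each row, row after row: the shift along the tool's x, y, z in cm, then the turn, a rotation vector about the tool's x, y, z in degrees. In form: [x, y, z, wx, wy, wz, x, y, z, wx, wy, wz, ...]. A call has 1 to 20 rows; each row is the pose to reach, as a shift and turn from the pose commanded when the call began, along the tool's axes at that moment; what a row does not reach only later rows make up. A row lasts 1/12 s, in which the tool goes at most 41.7 mm and 7.16 degrees, less where a joint would pass 70% of its speed; a pose out of reach is approached as far as the arm can. A call with a gripper value outside its range is refused whole. "gripper" is the opening, from -1 (shut) to 1 (fully open), set as the call begins (left out, the last holds). The fingers move at their own pace and stop on an object; the grip force is fixed at half the most. Time passes only in rows, so rows that repeat a pose let the fingers close. It gives the time, the measured TCP pose, the force, the opening and the grip force at its end, in the units of the state.
- get_state(): the state, without advancing time (a new reading comes with each control period).
- capture(name): name is "scene" or "top" or "wrist"; returns a dict with "image" (384x512x3 uint8, red, green, blue), "z_map" (384x512 float32, m along the optical axis (not along the pixel's ray), 0 where there is no reading), "mtx" (3x3 intrinsics, pixels), "extrinsics" (4x4, takes a point from camera to world coordinates). Camera axes: x right, y down, z forward; pixel columns grow to the right and rows downward; lengths in m; the calibration is good to about 2 mm. A picture is of the moment at which its call begins.
- sign_off(): hands the job in; it is judged then, once.
The state is a dict: "clock": time; "joint_positions": joint angles; "dq": joint speeds; "joint_torque": joint torques, N m; "tool_pos": TCP position; "tool_rot": TCP orientation; "ft_force": force on the tool from outside, world axes, zero at the start; "torque": the same for the moment, N m; "opening": finger opening in m; "gripper_force": force on a finger pad.
Only numpy, scipy, OpenCV 4.12 (cv2) and the standard library are available. Lean on these libraries where they do the work, as an engineer would, in place of code of your own. Each camera call takes 0.05 s, during which the arm holds its last target. There are 200 camera calls.

## Working session

There is one attempt and no reset: what is moved stays moved. The work goes in short steps, Python scripts to look and compute and a tool call to move; the robot and the scene stay as the last step left them, time stands still between calls to the robot, and variables do not carry over. Pictures are saved under pics/ and viewed, at most 14 in all, crops included, and the job is handed in when it is done.

Besides the shell and the picture viewer there is one more tool, called after "Call:" as a command line: name --argument value ..., lists and objects as JSON in quotes. arm_command: Moves the arm, as the interface text tells. Its arguments: {"type":"object","properties":{"series":{"type":"array","items":{"type":"number"}},"gripper":{"type":"number"}},"required":["series"]}

```bash
ls; mkdir -p pics; python3 - <<'E'
from rig import *
import cv2,numpy as np,pickle
s=get_state();print({k:np.round(v,3).tolist() for k,v in s.items()})
for n in ["scene","top"]:
    c=capture(n);pickle.dump(c,open(f"pics/{n}0.pkl","wb"))
    cv2.imwrite(f"pics/{n}0.png",c["image"][:,:,::-1]);print(n,np.round(c["mtx"],1).tolist(),np.round(c["extrinsics"],3).tolist(), (c["z_map"]>0).mean())
E
```

```text
pics
{'clock': 0.0, 'joint_positions': [1.095, 0.32, 1.566, 0.0, 1.257, -0.02], 'dq': [0.0, -0.001, -0.001, 0.001, -0.0, 0.0], 'joint_torque': [-0.002, -41.247, -23.197, 0.072, 0.046, -0.0], 'tool_pos': [0.253, 0.516, 0.213], 'tool_rot': [[-0.898, 0.44, -0.001], [0.44, 0.898, -0.002], [0.0, -0.002, -1.0]], 'ft_force': [-0.513, 0.274, -0.174], 'torque': [-0.015, 0.046, 0.033], 'gripper_force': 0.0, 'opening': 0.091}
scene [[380.0, 0.0, 258.5], [0.0, 380.0, 186.4], [0.0, 0.0, 1.0]] [[-0.399, 0.74, -0.542, 1.101], [0.917, 0.313, -0.248, 0.31], [-0.014, -0.595, -0.803, 0.899], [0.0, 0.0, 0.0, 1.0]] 0.9961090087890625
top [[348.6, 0.0, 257.5], [0.0, 348.6, 192.0], [0.0, 0.0, 1.0]] [[0.023, -0.996, 0.081, 0.476], [-1.0, -0.023, 0.007, 0.064], [-0.005, -0.081, -0.997, 1.159], [0.0, 0.0, 0.0, 1.0]] 0.9959309895833334
```

View pics/top0.png

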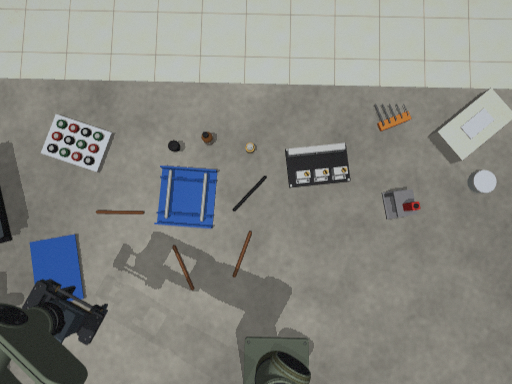

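View pics/scene0.png

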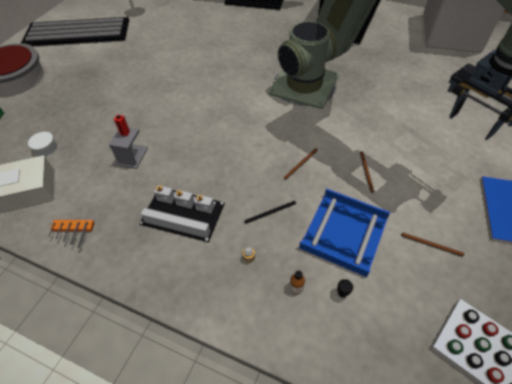

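The top view shows two steel shafts in the outer cradles of the blue rack, at about (170,195) and (205,195). The middle cradle is empty. The bed is at (318,165), with its blocks facing the robot. The driver and stand are at (403,205). The brown and black rods on the bench are decoys.

```bash
cat > h.py <<'E'
import numpy as np,cv2
def cloud(c):
    h,w=c["z_map"].shape;K=c["mtx"];E=c["extrinsics"]
    v,u=np.mgrid[:h,:w];z=c["z_map"]
    P=np.stack([(u-K[0,2])/K[0,0]*z,(v-K[1,2])/K[1,1]*z,z],-1)
    return P@E[:3,:3].T+E[:3,3]
def ray(c,uv,zw):
    K=c["mtx"];E=c["extrinsics"];uv=np.atleast_2d(np.array(uv,float))
    d=np.c_[(uv[:,0]-K[0,2])/K[0,0],(uv[:,1]-K[1,2])/K[1,1],np.ones(len(uv))]@E[:3,:3].T
    o=E[:3,3];return o+d*((zw-o[2])/d[:,2])[:,None]
def line(P):
    m=P.mean(0);d=np.linalg.svd(P-m)[2][0];t=(P-m)@d
    return m+d*(t.max()+t.min())/2,d,t.max()-t.min()
E
python3 - <<'E'
import pickle;from h import *
c=pickle.load(open("pics/top0.pkl","rb"));P=cloud(c);im=c["image"];hsv=cv2.cvtColor(im,cv2.COLOR_RGB2HSV)
H,S,V=[hsv[...,i].astype(int) for i in range(3)]
def box(m,x0,x1,y0,y1):
    k=np.zeros_like(m);k[y0:y1,x0:x1]=1;return m&k.astype(bool)
# rack
b=box((H>100)&(H<125)&(S>120),150,225,160,232)
z=P[b][:,2];print("rack z hist",np.histogram(z,bins=np.arange(-.01,.06,.005)))
r=cv2.minAreaRect(np.argwhere(b)[:,::-1].astype(np.float32));print(r,ray(c,r[0],.02))
st=box((S<70)&(V>110),162,215,166,222)
n,l,s,ce=cv2.connectedComponentsWithStats(st.astype(np.uint8))
for i in range(1,n):
    if s[i,4]>20:
        uv=np.argwhere(l==i)[:,::-1];Q=ray(c,uv,.029);print(s[i],line(Q[:,:2]),np.median(P[l==i][:,2]))
w=box((V>150)&(S<50),280,355,140,190)
n,l,s,ce=cv2.connectedComponentsWithStats(w.astype(np.uint8))
for i in range(1,n):
    if s[i,4]>20: print("white",s[i],ce[i],ray(c,ce[i],.05),np.median(P[l==i][:,2]))
br=box((S>110)&(H>12)&(H<35)&(V>100),280,355,140,190)
n,l,s,ce=cv2.connectedComponentsWithStats(br.astype(np.uint8))
for i in range(1,n):
    if s[i,4]>3: print("brass",s[i],ce[i],ray(c,ce[i],.058))
rd=box((S>130)&((H<8)|(H>172)),380,430,190,225)
Q=P[rd];t=Q[Q[:,2]>.145];print("red",rd.sum(),Q[:,2].max(),t.mean(0),len(t))
im2=cv2.resize(im[140:225,150:425],None,fx=2.9,fy=2.9,interpolation=cv2.INTER_CUBIC);cv2.imwrite("pics/crop1.png",im2[:,:,::-1])
E
```

```text
rack z hist (array([   0,   64, 1290, 1074,   34,   34,   59,   75,  167,   63,    0,
          0,    0]), array([-0.01 , -0.005,  0.   ,  0.005,  0.01 ,  0.015,  0.02 ,  0.025,
        0.03 ,  0.035,  0.04 ,  0.045,  0.05 ,  0.055]))
((185.94277954101562, 196.40806579589844), (57.04560089111328, 59.12471389770508), 4.969740390777588) [[0.54884574 0.30675027 0.02      ]]
[180 166  35   3  67] (array([0.64725843, 0.27247274]), array([-0.01276089, -0.99991858]), np.float64(0.1116859695877828)) -0.0006602646536981727
[165 170   7  48 140] (array([0.55687414, 0.36459912]), array([-0.99860821,  0.05274124]), np.float64(0.1542456152721986)) 0.030140581470381345
[200 173   7  49 149] (array([0.54818404, 0.24916892]), array([-0.9985111 ,  0.05454896]), np.float64(0.1570080650788288)) 0.029197113650262896
white [289 143  56  12 349] [316.18911175 148.23782235] [[ 0.71204055 -0.11332201  0.05      ]] 0.049010302084054214
white [334 167   9   8  54] [337.64814815 170.44444444] [[ 0.64146539 -0.18269172  0.05      ]] 0.04903800897850208
white [315 169  10   8  57] [319.35087719 172.19298246] [[ 
[... 237 characters left out ...]
023673 -0.185896    0.05      ]] 0.015574373408056896
white [299 179   8   4  24] [302.5  180.75] [[ 0.605691   -0.07063936  0.05      ]] 0.015017960655181906
white [317 178   8   3  22] [320.5 179. ] [[ 0.61263281 -0.12807205  0.05      ]] 0.014500969739252745
brass [342 169   3   3   6] [342.66666667 170.33333333] [[ 0.64099207 -0.19684321  0.058     ]]
brass [344 168   3   2   4] [345.  168.5] [[ 0.6470423  -0.20423266  0.058     ]]
brass [323 170   5   4  11] [324.90909091 171.45454545] [[ 0.63611839 -0.14047491  0.058     ]]
brass [305 172   4   4  11] [306.54545455 173.63636364] [[ 0.62780227 -0.08221995  0.058     ]]
red 104 0.15910111363657442 [ 0.52885926 -0.38037127  0.1542097 ] 52
```

View pics/crop1.png

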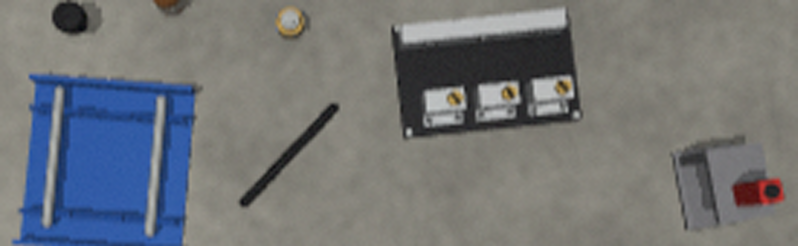

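```bash
cat >> h.py <<'E'
def go(p,yaw):
    """print shift (cm) / turn (deg) in present tool axes to reach TCP p, tool-x yaw deg, tool down"""
    from rig import get_state
    from scipy.spatial.transform import Rotation as Ro
    s=get_state();R=np.array(s["tool_rot"]);a=np.radians(yaw)
    T=np.array([[np.cos(a),np.sin(a),0],[np.sin(a),-np.cos(a),0],[0,0,-1]]) # x,y,z cols
    d=R.T@(np.array(p)-s["tool_pos"])*100;w=Ro.from_matrix(R.T@T).as_rotvec(degrees=True)
    print("go",np.round(d,2).tolist(),np.round(w,2).tolist(),"rows>=%.1f"%max(np.linalg.norm(d)/4.17,np.linalg.norm(w)/7.16),"t=%.1f"%s["clock"])
E
python3 -c "
from h import *
go([.50,.307,.28],176.9)"
```

```text
go [-31.38, -7.89, -6.66] [-0.09, -0.02, -23.01] rows>=7.9 t=0.1
```

Call:
arm_command --series '[-31.4,-7.9,-6.7,0,0,-23,-31.4,-7.9,-6.7,0,0,-23,-31.4,-7.9,-6.7,0,0,-23,-31.4,-7.9,-6.7,0,0,-23,-31.4,-7.9,-6.7,0,0,-23,-31.4,-7.9,-6.7,0,0,-23,-31.4,-7.9,-6.7,0,0,-23,-31.4,-7.9,-6.7,0,0,-23,-31.4,-7.9,-6.7,0,0,-23,-31.4,-7.9,-6.7,0,0,-23,-31.4,-7.9,-6.7,0,0,-23,-31.4,-7.9,-6.7,0,0,-23,-31.4,-7.9,-6.7,0,0,-23]' --gripper -0.2

```text
clock: 1.18
tool_pos: [0.4989, 0.3082, 0.2805]
tool_rot: [[-0.999, 0.052, -0.001], [0.052, 0.999, -0.0], [0.001, -0.0, -1.0]]
ft_force: [-0.4, 0.3, 0.5]
opening: 0.0365
gripper_force: 0.0
```

```bash
python3 - <<'E'
from rig import *;from h import *;import pickle
c=capture("wrist");pickle.dump(c,open("pics/w1.pkl","wb"));cv2.imwrite("pics/w1.png",c["image"][:,:,::-1])
s=get_state();print(s["tool_pos"],s["opening"],np.round(c["extrinsics"],3).tolist(),c["mtx"][0,0])
E
```

```text
[0.49902264 0.30817813 0.28063356] 0.036578837373926885 [[0.052, 0.96, 0.274, 0.422], [0.999, -0.05, -0.013, 0.313], [0.001, 0.275, -0.962, 0.452], [0.0, 0.0, 0.0, 1.0]] 321.1653147437959
```

View pics/w1.png

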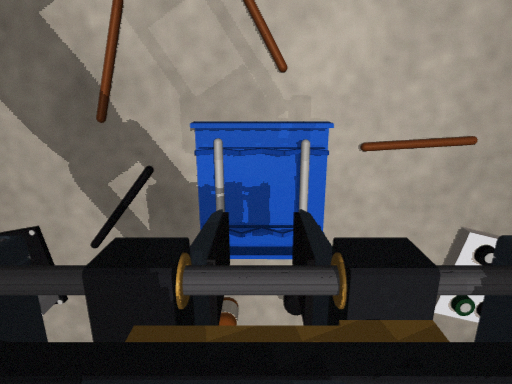

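The wrist view shows the rack with shafts at columns 219 and 305, their near ends at about row 140. The fingers hide the far ends.

```bash
python3 - <<'E'
from h import *;import pickle
for f,bx in (("w1",(205,320,132,205)),("top0",(162,215,168,222))):
    c=pickle.load(open(f"pics/{f}.pkl","rb"));im=c["image"];S,V=cv2.split(cv2.cvtColor(im,cv2.COLOR_RGB2HSV))[1:]
    m=np.zeros(S.shape,np.uint8);x0,x1,y0,y1=bx;m[y0:y1,x0:x1]=((S<90)&(V>90))[y0:y1,x0:x1]
    n,l,s,ce=cv2.connectedComponentsWithStats(m)
    for i in range(1,n):
        if s[i,4]>90:
            uv=np.argwhere(l==i)[:,::-1];Q=ray(c,uv,.025)[:,:2];mid,d,L=line(Q);t=(Q-mid)@d
            print(f,s[i],"mid",mid.round(4),"yaw",np.degrees(np.arctan(d[1]/d[0])).round(2),"L",L.round(4),"xmin,xmax",Q[:,0].min().round(4),Q[:,0].max().round(4),"y at x=.52",(mid+d*(.52-mid[0])/d[0])[1].round(4))
E
```

```text
w1 [214 139  10  66 530] mid [0.5166 0.2507] yaw -3.33 L 0.0906 xmin,xmax 0.4712 0.562 y at x=.52 0.2505
w1 [300 140  10  65 515] mid [0.5233 0.3672] yaw -3.01 L 0.0893 xmin,xmax 0.4785 0.5681 y at x=.52 0.3673
top0 [164 169   8  50 162] mid [0.5572 0.3654] yaw -3.12 L 0.1608 xmin,xmax 0.4768 0.6375 y at x=.52 0.3674
top0 [200 173   7  49 166] mid [0.5484 0.2495] yaw -3.05 L 0.1576 xmin,xmax 0.4697 0.627 y at x=.52 0.251
```

```bash
python3 -c "
from h import *
go([.58,-.11,.26],187.8)"
```

```text
go [-10.27, -41.34, 2.06] [-0.0, -0.05, -10.79] rows>=10.2 t=1.2
```

Call:
arm_command --series '[-10.3,-41.3,2,0,0,-10.8,-10.3,-41.3,2,0,0,-10.8,-10.3,-41.3,2,0,0,-10.8,-10.3,-41.3,2,0,0,-10.8,-10.3,-41.3,2,0,0,-10.8,-10.3,-41.3,2,0,0,-10.8,-10.3,-41.3,2,0,0,-10.8,-10.3,-41.3,2,0,0,-10.8,-10.3,-41.3,2,0,0,-10.8,-10.3,-41.3,2,0,0,-10.8,-10.3,-41.3,2,0,0,-10.8,-10.3,-41.3,2,0,0,-10.8,-10.3,-41.3,2,0,0,-10.8,-10.3,-41.3,2,0,0,-10.8]'

```text
clock: 2.4
tool_pos: [0.5805, -0.109, 0.261]
tool_rot: [[-0.991, -0.135, -0.0], [-0.135, 0.991, 0.001], [0.0, 0.001, -1.0]]
ft_force: [-0.2, 0.0, -0.2]
opening: 0.0365
gripper_force: 0.0
```

```bash
python3 - <<'E'
from rig import *;from h import *;import pickle
c=capture("wrist");pickle.dump(c,open("pics/w2.pkl","wb"));im=c["image"]
cv2.imwrite("pics/w2.png",im[:,:,::-1]);go([.46,-.36,.36],187.8)
E
```

```text
go [15.35, -23.24, -9.91] [0.04, 0.01, 0.01] rows>=7.1 t=2.5
```

View pics/w2.png

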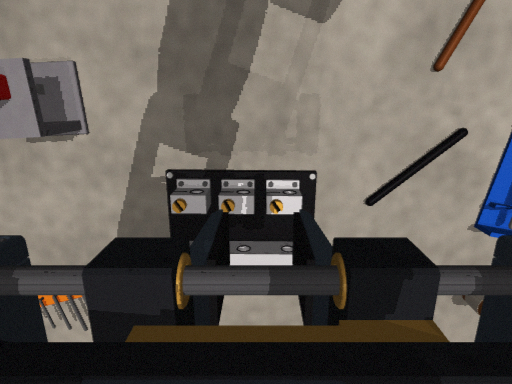

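The wrist view shows three clamp blocks with brass screws at about (180,205), (228,205) and (276,205), lane3 to lane1. The slots are tilted. The stand is at the upper left, around (45,100).

Call:
arm_command --series '[15.4,-23.2,-9.9,0,0,0,15.4,-23.2,-9.9,0,0,0,15.4,-23.2,-9.9,0,0,0,15.4,-23.2,-9.9,0,0,0,15.4,-23.2,-9.9,0,0,0,15.4,-23.2,-9.9,0,0,0,15.4,-23.2,-9.9,0,0,0,15.4,-23.2,-9.9,0,0,0,15.4,-23.2,-9.9,0,0,0,15.4,-23.2,-9.9,0,0,0]'

```text
clock: 3.28
tool_pos: [0.4596, -0.3598, 0.3598]
tool_rot: [[-0.991, -0.135, 0.0], [-0.135, 0.991, 0.001], [-0.0, 0.001, -1.0]]
ft_force: [0.7, 0.5, 0.1]
opening: 0.0362
gripper_force: 0.0
```

```bash
python3 - <<'E'
from rig import *;from h import *;import pickle
c=capture("wrist");pickle.dump(c,open("pics/w3.pkl","wb"))
a=cv2.resize(c["image"],(400,300))
w=pickle.load(open("pics/w2.pkl","rb"));im=w["image"]
b=cv2.resize(im[170:270,160:320],(800,500)[:2],interpolation=cv2.INTER_CUBIC)[:300]
cv2.imwrite("pics/m3.png",np.vstack([np.hstack([a,np.zeros_like(a)]),b])[:,:,::-1])
H,S,V=[x.astype(int) for x in cv2.split(cv2.cvtColor(im,cv2.COLOR_RGB2HSV))]
m=np.zeros(S.shape,np.uint8);m[195:222,165:295]=((S>90)&(H>8)&(H<35))[195:222,165:295]
m=cv2.morphologyEx(m,cv2.MORPH_CLOSE,np.ones((5,5)))
n,l,s,ce=cv2.connectedComponentsWithStats(m)
for i in range(1,n):
    if s[i,4]>20:
        cc=max(cv2.findContours((l==i).astype(np.uint8),0,1)[0],key=len);e=cv2.minEnclosingCircle(cc);print("brass",s[i],ce[i].round(1),e,ray(w,ce[i],.058).round(4))
Pm=cloud(w);m=((S<60)&(V>120)&(abs(Pm[...,2]-.05)<.004)).astype(np.uint8);m[:,:160]=0;m[:,310:]=0;m[:190]=0;m[225:]=0
n,l,s,ce=cv2.connectedComponentsWithStats(m)
for i in range(1,n):
    if s[i,4]>60: print("top",s[i],ce[i].round(1),ray(w,ce[i],.05).round(4))
E
```

```text
brass [170 199  17  14 159] [178.5 205.7] ((177.11956787109375, 205.6521759033203), 8.904449462890625) [[ 0.6445 -0.2014  0.058 ]]
brass [221 199  14  21 155] [227.3 206.2] ((228.0, 209.0), 10.198139190673828) [[ 0.6371 -0.1418  0.058 ]]
brass [270 199  13  15 143] [275.9 206. ] ((275.5384521484375, 206.07691955566406), 7.092067718505859) [[ 0.6287 -0.0826  0.058 ]]
top [170 195  36  18 433] [191.3 203.3] [[ 0.6422 -0.1874  0.05  ]]
top [219 196  35  18 438] [239.9 203.7] [[ 0.6344 -0.127   0.05  ]]
top [267 196  35  18 447] [285.9 203.6] [[ 0.6265 -0.0698  0.05  ]]
```

View pics/m3.png

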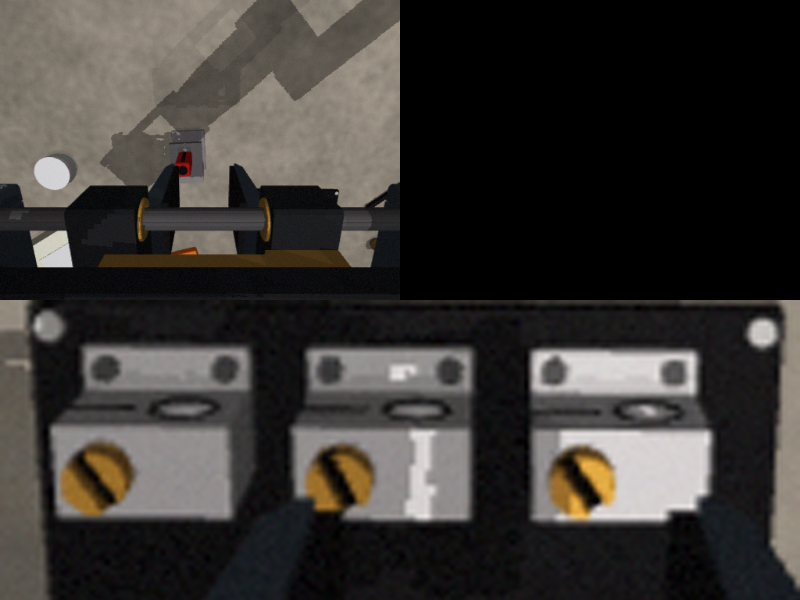

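The crop shows the three screw heads at wrist pixels (179.2,205.8), (228,206) and (276.4,206.4). The slots lie 30–37° counter-clockwise, so all clamps are slack. The hole mouths are at about (197,191.5), (243.4,191.8) and (289.6,192). The stand and red handle show between the fingers.

```bash
python3 - <<'E'
from h import *;import pickle
w=pickle.load(open("pics/w2.pkl","rb"));t=pickle.load(open("pics/top0.pkl","rb"));w3=pickle.load(open("pics/w3.pkl","rb"))
print("heads w2",ray(w,[[179.2,205.8],[228,206],[276.4,206.4]],.059).round(4).tolist())
print("holes w2",ray(w,[[197,191.7],[243.4,191.8],[289.6,191.9]],.034).round(4).tolist())
print("heads top",ray(t,[[343.7,169.6],[324.9,171.5],[306.5,173.6]],.059).round(4).tolist())
# bolts in plate corners in w2 : z=.010
print("corner bolts",ray(w,[[160+48/5,170+26/5],[160+762/5,170+33/5]],.012).round(4).tolist())
for n,c,bx in (("w3",w3,(200,260,180,245)),("top",t,(395,430,190,225))):
    H,S,V=[x.astype(int) for x in cv2.split(cv2.cvtColor(c["image"],cv2.COLOR_RGB2HSV))]
    P=cloud(c);m=np.zeros(S.shape,bool);x0,x1,y0,y1=bx;m[y0:y1,x0:x1]=(((H<10)|(H>170))&(S>110)&(V>40))[y0:y1,x0:x1]
    z=P[...,2];print(n,m.sum(),np.histogram(z[m],bins=[0,.08,.09,.1,.11,.12,.13,.14,.15,.152,.154,.156,.158,.16,.17])[0])
    k=m&(z>.150);uv=np.argwhere(k)[:,::-1]
    r=cv2.minAreaRect(ray(c,uv,.156)[:,:2].astype(np.float32)*1000);print(" top rect",r,"mean",ray(c,uv,.156).mean(0).round(4))
    g=(S<50)&(abs(z-.09)<.004);g[:, :x0-40]=0;g[:,x1+40:]=0;g[:y0-40]=0;g[y1+40:]=0;g=cv2.morphologyEx(g.astype(np.uint8),cv2.MORPH_OPEN,np.ones((3,3)))
    uv=np.argwhere(g)[:,::-1];print(" plate",len(uv),cv2.minAreaRect(ray(c,uv,.09)[:,:2].astype(np.float32)*1000) if len(uv) else 0)
cr=np.hstack([cv2.resize(w3["image"][150:250,180:280],(400,400),interpolation=2),cv2.resize(t["image"][180:225,375:430],(400,400),interpolation=2)])
cv2.imwrite("pics/dr.png",cr[:,:,::-1])
E
```

```text
heads w2 [[0.6442, -0.2002, 0.059], [0.6363, -0.1409, 0.059], [0.6288, -0.082, 0.059]]
holes w2 [[0.6312, -0.1841, 0.034], [0.6232, -0.1247, 0.034], [0.6152, -0.0655, 0.034]]
heads top [[0.6433, -0.1999, 0.059], [0.6358, -0.1403, 0.059], [0.6278, -0.0819, 0.059]]
corner bolts [[0.6201, -0.2261, 0.012], [0.596, -0.0355, 0.012]]
w3 410 [  0   2  24  34  32  39  38  44  10  10  57 109   5   0]
 top rect ((522.3936157226562, -384.40313720703125), (36.7192268371582, 23.245962142944336), 9.909017562866211) mean [ 0.5258 -0.3813  0.156 ]
 plate 1306 ((541.57080078125, -380.6930236816406), (79.341552734375, 60.11688232421875), 10.432255744934082)
top 112 [ 0  1  7 10 11 11 12 11  5 11 19  9  4  0]
 top rect ((529.2489624023438, -381.200927734375), (20.094818115234375, 23.316991806030273), 1.3268189430236816) mean [ 0.5285 -0.3808  0.156 ]
 plate 255 ((539.5322875976562, -379.7422790527344), (76.33949279785156, 58.82535171508789), 9.287083625793457)
```

View pics/dr.png

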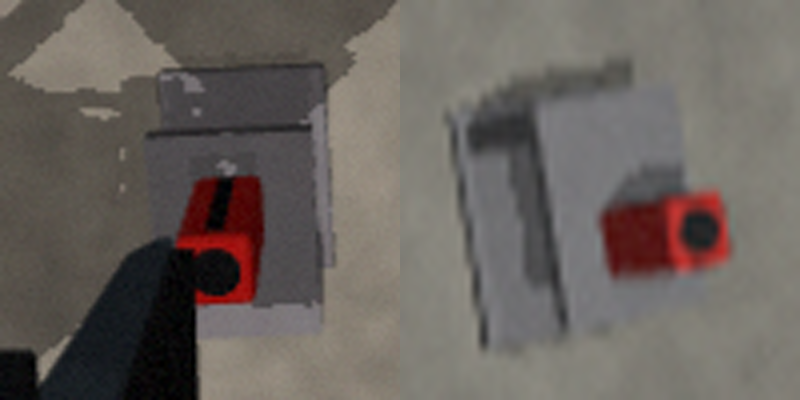

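The left crop (wrist) shows the handle's top disc at wrist pixel (234,218). The right crop (top) shows it at (416.3,205.9). The handle's faces are parallel to the stand plate, and a black stripe runs down its −x face. First I grasp the right-hand shaft.

```bash
python3 - <<'E'
from h import *;import pickle
t=pickle.load(open("pics/top0.pkl","rb"));w3=pickle.load(open("pics/w3.pkl","rb"))
print(ray(w3,[234,218],.156).round(4),ray(t,[416.3,205.9],.156).round(4))
go([.515,.2508,.11],176.9)
E
```

```text
[[ 0.5309 -0.3827  0.156 ]] [[ 0.5282 -0.385   0.156 ]]
go [-13.76, 59.67, 25.04] [0.09, -0.01, 10.91] rows>=15.9 t=3.3
```

Call:
arm_command --series '[-13.8,59.7,15,0,0,10.9,-13.8,59.7,15,0,0,10.9,-13.8,59.7,15,0,0,10.9,-13.8,59.7,15,0,0,10.9,-13.8,59.7,15,0,0,10.9,-13.8,59.7,15,0,0,10.9,-13.8,59.7,15,0,0,10.9,-13.8,59.7,15,0,0,10.9,-13.8,59.7,15,0,0,10.9,-13.8,59.7,15,0,0,10.9,-13.8,59.7,15,0,0,10.9,-13.8,59.7,15,0,0,10.9,-13.8,59.7,15,0,0,10.9,-13.8,59.7,15,0,0,10.9,-13.8,59.7,15,0,0,10.9,-13.8,59.7,25,0,0,10.9,-13.8,59.7,25,0,0,10.9,-13.8,59.7,25,0,0,10.9,-13.8,59.7,25,0,0,10.9,-13.8,59.7,25,0,0,10.9]'

```text
clock: 5.0
tool_pos: [0.5144, 0.2501, 0.1092]
tool_rot: [[-0.999, 0.053, -0.002], [0.053, 0.999, -0.001], [0.002, -0.001, -1.0]]
ft_force: [0.1, -0.3, -0.1]
opening: 0.0366
gripper_force: 0.0
```

```bash
python3 - <<'E'
from h import *
go([.515,.2508,.011],176.9)
E
```

```text
go [-0.08, 0.09, 9.82] [-0.05, -0.14, 0.04] rows>=2.4 t=5.0
```

Call:
arm_command --series '[-0.1,0.1,3,0,0,0,-0.1,0.1,6,0,0,0,-0.1,0.1,8,0,0,0,-0.1,0.1,9.8,0,0,0,-0.1,0.1,9.8,0,0,0,-0.1,0.1,9.8,0,0,0]'

```text
clock: 5.5
tool_pos: [0.5179, 0.2505, 0.0135]
tool_rot: [[-0.998, 0.056, 0.002], [0.056, 0.998, 0.001], [-0.002, 0.001, -1.0]]
ft_force: [1.0, 0.6, 0.4]
opening: 0.0367
gripper_force: 0.0
```

Call:
arm_command --series '[0,0,0,0,0,0,0,0,0,0,0,0,0,0,0,0,0,0,0,0,0,0,0,0,0,0,0,0,0,0,0,0,0,0,0,0]' --gripper -1

```text
clock: 6.0
tool_pos: [0.5177, 0.25, 0.013]
tool_rot: [[-0.998, 0.056, 0.002], [0.056, 0.998, 0.001], [-0.002, 0.001, -1.0]]
ft_force: [-0.8, -0.2, 5.8]
opening: 0.0111
gripper_force: 30.0
```

Call:
arm_command --series '[0,0,-4,0,0,0,0,0,-8,0,0,0,0,0,-11,0,0,0,0,0,-12,0,0,0,0,0,-12,0,0,0]'

```text
clock: 6.42
tool_pos: [0.5185, 0.2503, 0.1346]
tool_rot: [[-0.998, 0.056, 0.005], [0.056, 0.998, 0.002], [-0.005, 0.003, -1.0]]
ft_force: [0.6, 0.1, -1.6]
opening: 0.0113
gripper_force: 30.0
```

```bash
python3 - <<'E'
from rig import *;from h import *;import pickle
c=capture("wrist");pickle.dump(c,open("pics/w4.pkl","wb"));cv2.imwrite("pics/w4.png",c["image"][:,:,::-1])
s=get_state();print(s["torque"],s["ft_force"])
E
```

```text
[-0.03951455  0.08394577  0.01945885] [ 0.59137781 -0.17797674 -2.42012104]
```

View pics/w4.png

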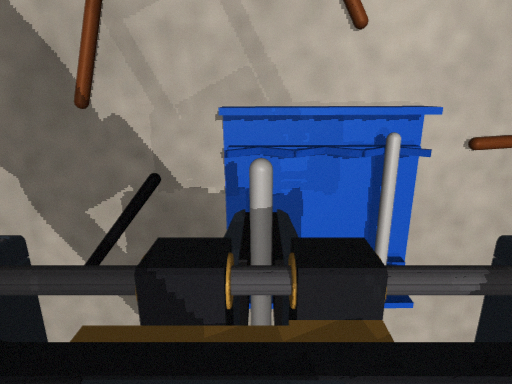

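The shaft is held, and its tail shows at pixel (261,165). The second shaft is still in place at columns 385–395.

```bash
python3 - <<'E'
from h import *
go([.4887,-.2027,.12],187.5)
E
```

```text
go [0.29, -45.33, 1.19] [0.02, 0.05, -10.72] rows>=10.9 t=6.5
```

Call:
arm_command --series '[0.3,-45.3,1.2,0,0,-10.7,0.3,-45.3,1.2,0,0,-10.7,0.3,-45.3,1.2,0,0,-10.7,0.3,-45.3,1.2,0,0,-10.7,0.3,-45.3,1.2,0,0,-10.7,0.3,-45.3,1.2,0,0,-10.7,0.3,-45.3,1.2,0,0,-10.7,0.3,-45.3,1.2,0,0,-10.7,0.3,-45.3,1.2,0,0,-10.7,0.3,-45.3,1.2,0,0,-10.7,0.3,-45.3,1.2,0,0,-10.7,0.3,-45.3,1.2,0,0,-10.7,0.3,-45.3,1.2,0,0,-10.7,0.3,-45.3,1.2,0,0,-10.7]'

```text
clock: 7.63
tool_pos: [0.4871, -0.2015, 0.1177]
tool_rot: [[-0.992, -0.129, -0.004], [-0.129, 0.992, 0.003], [0.004, 0.003, -1.0]]
ft_force: [-0.6, 0.4, -0.8]
opening: 0.0114
gripper_force: 30.0
```

```bash
python3 - <<'E'
from h import *
go([.4887,-.2027,.022],187.5)
E
```

```text
go [-0.18, -0.17, 9.57] [0.18, -0.23, -0.06] rows>=2.3 t=7.6
```

Call:
arm_command --series '[-0.1,-0.1,4,0,0,0,-0.1,-0.1,7,0,0,0,-0.1,-0.1,9.4,0,0,0,-0.1,-0.1,9.4,0,0,0,-0.1,-0.1,9.4,0,0,0,-0.1,-0.1,9.4,0,0,0,-0.1,-0.1,9.4,0,0,0]'

```text
clock: 8.22
tool_pos: [0.4912, -0.2032, 0.0276]
tool_rot: [[-0.991, -0.131, 0.003], [-0.131, 0.991, -0.001], [-0.003, -0.002, -1.0]]
ft_force: [-0.3, 0.1, -2.2]
opening: 0.0113
gripper_force: 30.0
```

```bash
python3 - <<'E'
from rig import *;from h import *;import pickle
c=capture("scene");pickle.dump(c,open("pics/s1.pkl","wb"));im=c["image"]
cv2.imwrite("pics/s1.png",cv2.resize(im[140:240,90:250],(800,500),interpolation=2)[:,:,::-1])
go([.4887,-.2027,.022],187.5);print(get_state()["tool_rot"])
E
```

```text
go [0.23, 0.1, 0.56] [-0.1, 0.17, 0.03] rows>=0.1 t=8.3
[[-0.99137913 -0.1309845   0.00323711]
 [-0.13098927  0.99138292 -0.0013073 ]
 [-0.00303798 -0.00172005 -0.99999391]]
```

View pics/s1.png

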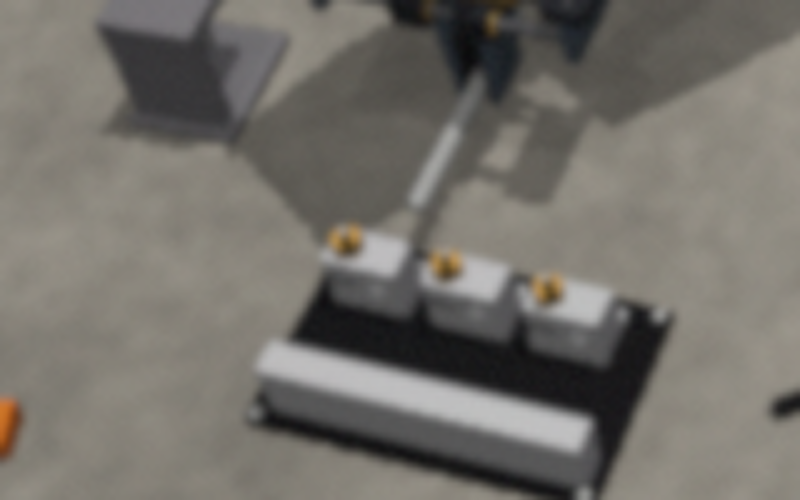

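The scene crop shows the shaft pointing at lane3's block, its nose at about scene pixel (172.6,180.6).

Call:
arm_command --series '[0.2,0.1,0.55,0,0.15,0,0.2,0.1,0.55,0,0.15,0,0.2,0.1,0.55,0,0.15,0,0.2,0.1,0.55,0,0.15,0,0.2,0.1,0.55,0,0.15,0]'

```text
clock: 8.68
tool_pos: [0.4878, -0.2027, 0.0206]
tool_rot: [[-0.991, -0.13, -0.002], [-0.13, 0.991, -0.0], [0.002, -0.0, -1.0]]
ft_force: [0.3, 0.4, -0.9]
opening: 0.0111
gripper_force: 30.0
```

```bash
python3 - <<'E'
from h import *;import pickle
c=pickle.load(open("pics/s1.pkl","rb"));print("nose",ray(c,[172.6,180.6],.0396))
go([.4887,-.2027,.022],187.5)
E
```

```text
nose [[ 0.5979527  -0.19003024  0.0396    ]]
go [-0.09, -0.02, -0.14] [-0.01, -0.13, -0.02] rows>=0.0 t=8.7
```

Call:
arm_command --series '[-0.1,0,-0.13,0,-0.1,0,-0.1,0,-0.13,0,-0.1,0,-0.8,0,-0.13,0,-0.1,0,-1.6,0,-0.13,0,-0.1,0,-2.4,0,-0.13,0,-0.1,0,-3.0,0,-0.13,0,-0.1,0,-3.6,0,-0.13,0,-0.1,0,-4.0,0,-0.13,0,-0.1,0,-4.0,0,-0.13,0,-0.1,0]'

```text
clock: 9.43
tool_pos: [0.5291, -0.1977, 0.0218]
tool_rot: [[-0.991, -0.13, 0.001], [-0.13, 0.991, -0.001], [-0.001, -0.001, -1.0]]
ft_force: [1.4, -0.9, -1.8]
opening: 0.0114
gripper_force: 30.0
```

```bash
python3 - <<'E'
from rig import *;from h import *
go([.4887+.0991*.4,-.2027+.01305*.4,.022],187.5);s=get_state();print(s["ft_force"],s["torque"])
E
```

```text
go [0.07, 0.03, -0.02] [-0.07, 0.08, -0.0] rows>=0.0 t=9.4
[ 1.37944164 -0.93814269 -1.80819595] [-0.25920068 -0.22564038 -0.12969524]
```

Call:
arm_command --series '[-1,0,0,0,0,0,-2,0,0,0,0,0,-3,0,0,0,0,0,-4,0,0,0,0,0,-5,0,0,0,0,0,-5.5,0,0,0,0,0,-5.5,0,0,0,0,0]'

```text
clock: 10.02
tool_pos: [0.5844, -0.1906, 0.0218]
tool_rot: [[-0.991, -0.131, 0.002], [-0.131, 0.991, -0.001], [-0.002, -0.002, -1.0]]
ft_force: [1.5, -4.1, -0.7]
opening: 0.0113
gripper_force: 30.0
```

```bash
python3 - <<'E'
from rig import *;from h import *
go([.4887+.9914*.122,-.2027+.1305*.122,.022],187.5);s=get_state();print(s["ft_force"],s["torque"])
E
```

```text
go [-2.55, 0.05, -0.02] [-0.09, 0.12, 0.02] rows>=0.6 t=10.0
[ 1.48521634 -4.13087362 -0.72915779] [-0.66910679 -0.47379682 -0.20551976]
```

Call:
arm_command --series '[-0.8,-0.04,0,0,0,0,-1.5,-0.04,0,0,0,0,-2.0,-0.04,0,0,0,0,-2.4,-0.04,0,0,0,0,-2.7,-0.04,0,0,0,0,-2.9,-0.04,0,0,0,0,-2.9,-0.04,0,0,0,0]'

```text
clock: 10.6
tool_pos: [0.6106, -0.1874, 0.0217]
tool_rot: [[-0.991, -0.131, -0.002], [-0.131, 0.991, -0.001], [0.002, -0.001, -1.0]]
ft_force: [-1.9, -5.3, 3.1]
opening: 0.0114
gripper_force: 30.0
```

```bash
python3 - <<'E'
from rig import *;from h import *
go([.4887+.9914*.122,-.2027+.1305*.122,.022],187.5);s=get_state();print(s["ft_force"],s["torque"])
E
```

```text
go [0.09, 0.08, -0.03] [-0.06, -0.1, 0.03] rows>=0.0 t=10.6
[-1.869989   -5.26663161  3.12225564] [-0.9108843   0.29369387 -0.12668087]
```

Call:
arm_command --series '[-0.1,-0.04,0,0,0,0,-0.2,-0.04,0,0,0,0,-0.3,-0.04,0,0,0,0,-0.3,-0.04,0,0,0,0]'

```text
clock: 10.93
tool_pos: [0.6112, -0.1875, 0.0216]
tool_rot: [[-0.991, -0.131, -0.007], [-0.131, 0.991, -0.001], [0.007, 0.0, -1.0]]
ft_force: [-7.0, -6.7, 5.3]
opening: 0.0113
gripper_force: 30.0
```

```bash
python3 - <<'E'
from rig import *;from h import *
s=get_state();print(s["tool_pos"],s["ft_force"],s["torque"])
E
```

```text
[ 0.6111669  -0.18749567  0.02156382] [-7.00879771 -6.66993901  5.26375842] [-1.0585139   1.09732484 -0.08805355]
```

Call:
arm_command --series '[0.1,-0.04,0,0,0,0,0.1,-0.04,0,0,0,0,0.1,-0.04,0,0,0,0,0.1,-0.04,0,0,0,0]' --gripper -0.2

```text
clock: 11.27
tool_pos: [0.6119, -0.1861, 0.021]
tool_rot: [[-0.991, -0.13, -0.003], [-0.13, 0.991, 0.002], [0.003, 0.002, -1.0]]
ft_force: [-2.8, 0.2, -0.0]
opening: 0.0346
gripper_force: 1.3
```

Call:
arm_command --series '[0,0,-2,0,0,0,0,0,-5,0,0,0,0,0,-9,0,0,0,0,0,-12,0,0,0,0,0,-12,0,0,0]'

```text
clock: 11.68
tool_pos: [0.6178, -0.1883, 0.1494]
tool_rot: [[-0.991, -0.131, 0.014], [-0.131, 0.991, -0.004], [-0.014, -0.006, -1.0]]
ft_force: [1.1, -0.4, 1.1]
opening: 0.0364
gripper_force: 0.0
```

```bash
python3 - <<'E'
from h import *
go([.519,.367,.11],176.9)
E
```

```text
go [2.58, 56.37, 3.55] [-0.29, 0.81, 10.61] rows>=13.6 t=11.7
```

Call:
arm_command --series '[2,56.4,3.5,0,0.8,10.6,2,56.4,3.5,0,0.8,10.6,2,56.4,3.5,0,0.8,10.6,2,56.4,3.5,0,0.8,10.6,2,56.4,3.5,0,0.8,10.6,2,56.4,3.5,0,0.8,10.6,2,56.4,3.5,0,0.8,10.6,2,56.4,3.5,0,0.8,10.6,2,56.4,3.5,0,0.8,10.6,2,56.4,3.5,0,0.8,10.6,2,56.4,3.5,0,0.8,10.6,2,56.4,3.5,0,0.8,10.6,2,56.4,3.5,0,0.8,10.6,2,56.4,3.5,0,0.8,10.6,2,56.4,3.5,0,0.8,10.6,2,56.4,3.5,0,0.8,10.6,2,56.4,3.5,0,0.8,10.6,2,56.4,3.5,0,0.8,10.6]'

```text
clock: 13.18
tool_pos: [0.5199, 0.3682, 0.1066]
tool_rot: [[-0.998, 0.055, -0.015], [0.055, 0.998, -0.001], [0.015, -0.002, -1.0]]
ft_force: [0.2, 0.1, -0.0]
opening: 0.0363
gripper_force: 0.0
```

```bash
python3 - <<'E'
from rig import *;from h import *;import pickle
go([.524,.367,.011],176.9)
w=capture("wrist");c=capture("scene");pickle.dump(c,open("pics/s2.pkl","wb"));t=capture("top");pickle.dump(t,open("pics/t2.pkl","wb"))
im=w["image"];S,V=cv2.split(cv2.cvtColor(im,cv2.COLOR_RGB2HSV))[1:]
cv2.imwrite("pics/s2.png",np.vstack([cv2.resize(c["image"][140:240,90:250],(480,300),interpolation=2),cv2.resize(im,(480,300))])[:,:,::-1])
E
```

```text
go [-0.56, -0.08, 9.55] [-0.09, -0.84, -0.08] rows>=2.3 t=13.2
```

View pics/s2.png

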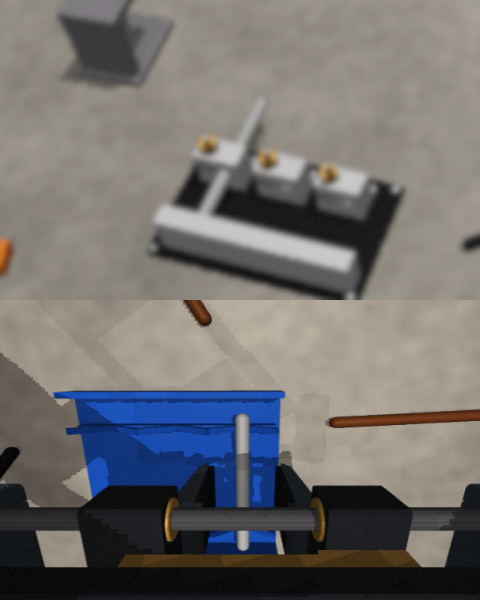

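Shaft 1 is seated in lane3, reaching the end bar. Shaft 2 lies centred between the fingers at pixel column 243.

Call:
arm_command --series '[-0.5,-0.1,3,0,-0.8,0,-0.5,-0.1,6,0,-0.8,0,-0.5,-0.1,8,0,-0.8,0,-0.5,-0.1,9.4,0,-0.8,0,-0.5,-0.1,9.4,0,-0.8,0,-0.5,-0.1,9.4,0,-0.8,0,-0.5,-0.1,9.4,0,-0.8,0]'

```text
clock: 13.92
tool_pos: [0.5241, 0.3681, 0.0138]
tool_rot: [[-0.998, 0.055, 0.001], [0.055, 0.998, -0.0], [-0.001, -0.0, -1.0]]
ft_force: [-0.2, -0.1, -0.0]
opening: 0.0366
gripper_force: 0.0
```

```bash
python3 - <<'E'
from h import *
go([.524,.367,.013],176.9)
E
```

```text
go [0.0, -0.11, 0.08] [-0.0, 0.06, -0.05] rows>=0.0 t=13.9
```

Call:
arm_command --series '[0,0,0,0,0,0,0,0,0,0,0,0,0,0,0,0,0,0,0,0,0,0,0,0,0,0,0,0,0,0,0,0,0,0,0,0]' --gripper -1

```text
clock: 14.42
tool_pos: [0.5233, 0.366, 0.0133]
tool_rot: [[-0.999, 0.053, -0.001], [0.053, 0.999, -0.005], [0.0, -0.005, -1.0]]
ft_force: [0.9, -6.8, 4.5]
opening: 0.0113
gripper_force: 30.0
```

Call:
arm_command --series '[0,0,-4,0,0,0,0,0,-8,0,0,0,0,0,-11,0,0,0,0,0,-12,0,0,0,0,0,-12,0,0,0,0,0,-12,0,0,0,0,0,-12,0,0,0]'

```text
clock: 15.0
tool_pos: [0.5218, 0.3672, 0.13]
tool_rot: [[-0.999, 0.054, -0.005], [0.054, 0.999, -0.004], [0.005, -0.004, -1.0]]
ft_force: [0.3, -0.1, -1.4]
opening: 0.0111
gripper_force: 30.0
```

```bash
python3 - <<'E'
from h import *
go([.4717,-.0846,.12],187.5)
E
```

```text
go [2.54, -45.38, 1.2] [-0.22, -0.28, -10.61] rows>=10.9 t=15.0
```

Call:
arm_command --series '[2.5,-45.4,1.2,0,0,-10.6,2.5,-45.4,1.2,0,0,-10.6,2.5,-45.4,1.2,0,0,-10.6,2.5,-45.4,1.2,0,0,-10.6,2.5,-45.4,1.2,0,0,-10.6,2.5,-45.4,1.2,0,0,-10.6,2.5,-45.4,1.2,0,0,-10.6,2.5,-45.4,1.2,0,0,-10.6,2.5,-45.4,1.2,0,0,-10.6,2.5,-45.4,1.2,0,0,-10.6,2.5,-45.4,1.2,0,0,-10.6,2.5,-45.4,1.2,0,0,-10.6,2.5,-45.4,1.2,0,0,-10.6,2.5,-45.4,1.2,0,0,-10.6,2.5,-45.4,1.2,0,0,-10.6]'

```text
clock: 16.25
tool_pos: [0.4731, -0.0827, 0.1202]
tool_rot: [[-0.991, -0.132, -0.003], [-0.132, 0.991, -0.001], [0.003, -0.0, -1.0]]
ft_force: [0.6, 1.3, -0.2]
opening: 0.0114
gripper_force: 30.0
```

```bash
python3 - <<'E'
from h import *
go([.4717,-.0846,.0223],187.5)
E
```

```text
go [0.13, -0.17, 9.79] [-0.01, -0.17, 0.06] rows>=2.3 t=16.2
```

Call:
arm_command --series '[0.1,-0.15,4,0,0,0,0.1,-0.15,7,0,0,0,0.1,-0.15,9.8,0,0,0,0.1,-0.15,9.8,0,0,0,0.1,-0.15,9.8,0,0,0,0.1,-0.15,9.8,0,0,0,0.1,-0.15,9.8,0,0,0,0.1,-0.15,9.8,0,0,0]'

```text
clock: 16.92
tool_pos: [0.4741, -0.0856, 0.0248]
tool_rot: [[-0.991, -0.131, 0.003], [-0.131, 0.991, -0.002], [-0.002, -0.002, -1.0]]
ft_force: [1.1, 0.3, -1.2]
opening: 0.0112
gripper_force: 30.0
```

```bash
python3 - <<'E'
from h import *
go([.4717,-.0846,.0223],187.5)
E
```

```text
go [0.22, 0.13, 0.25] [-0.14, 0.14, 0.02] rows>=0.1 t=16.9
```

Call:
arm_command --series '[0,0.12,0.2,0,0.1,0,0,0.12,0.2,0,0.1,0,0,0.12,0.2,0,0.1,0,0,0.12,0.2,0,0.1,0]'

```text
clock: 17.25
tool_pos: [0.4726, -0.0845, 0.0214]
tool_rot: [[-0.991, -0.13, -0.002], [-0.13, 0.991, -0.002], [0.002, -0.001, -1.0]]
ft_force: [1.9, 0.6, -2.1]
opening: 0.0112
gripper_force: 30.0
```

```bash
python3 - <<'E'
from h import *
go([.4717,-.0846,.0223],187.5)
E
```

```text
go [0.09, 0.0, -0.09] [-0.08, -0.13, -0.02] rows>=0.0 t=17.2
```

Call:
arm_command --series '[-0.2,0,-0.08,0,-0.1,0,-0.8,0,-0.08,0,-0.1,0,-1.6,0,-0.08,0,-0.1,0,-2.4,0,-0.08,0,-0.1,0,-3.0,0,-0.08,0,-0.1,0,-3.6,0,-0.08,0,-0.1,0,-4.0,0,-0.08,0,-0.1,0,-4.0,0,-0.08,0,-0.1,0]'

```text
clock: 17.92
tool_pos: [0.5136, -0.0792, 0.0219]
tool_rot: [[-0.991, -0.131, 0.001], [-0.131, 0.991, -0.002], [-0.0, -0.002, -1.0]]
ft_force: [0.5, 0.0, -0.6]
opening: 0.0115
gripper_force: 30.0
```

```bash
python3 - <<'E'
from rig import *;from h import *
go([.4717+.9914*.122,-.0846+.1305*.122,.0223],187.5);s=get_state();print(s["ft_force"],s["torque"])
E
```

```text
go [-7.98, 0.01, -0.04] [-0.09, 0.02, 0.0] rows>=1.9 t=17.9
[ 0.52867816  0.00909428 -0.57194107] [-0.07869054 -0.10369013 -0.12300504]
```

Entered cleanly.

Call:
arm_command --series '[-1,0,0,0,0,0,-2,0,0,0,0,0,-3,0,0,0,0,0,-4,0,0,0,0,0,-5,0,0,0,0,0,-6,0,0,0,0,0,-6.8,0,0,0,0,0,-7.4,0,0,0,0,0,-7.8,0,0,0,0,0,-8.0,0,0,0,0,0,-8.1,0,0,0,0,0]'

```text
clock: 18.83
tool_pos: [0.5922, -0.069, 0.0218]
tool_rot: [[-0.991, -0.13, -0.002], [-0.13, 0.991, -0.002], [0.002, -0.002, -1.0]]
ft_force: [-3.6, -4.1, 1.9]
opening: 0.0115
gripper_force: 30.0
```

```bash
python3 - <<'E'
from rig import *;from h import *
go([.4717+.9914*.122,-.0846+.1305*.122,.0223],187.5);s=get_state();print(s["ft_force"],s["torque"])
E
```

```text
go [-0.04, 0.03, -0.05] [-0.09, -0.11, -0.0] rows>=0.0 t=18.8
[-3.57141507 -4.14180139  1.94748537] [-0.7052717   0.39584947 -0.09647894]
```

Call:
arm_command --series '[-0.1,0,0,0,0,0,-0.2,0,0,0,0,0,-0.3,0,0,0,0,0,-0.3,0,0,0,0,0]'

```text
clock: 19.17
tool_pos: [0.594, -0.0688, 0.0218]
tool_rot: [[-0.991, -0.13, -0.004], [-0.13, 0.991, -0.002], [0.004, -0.001, -1.0]]
ft_force: [-3.7, -5.5, 4.0]
opening: 0.0115
gripper_force: 30.0
```

Call:
arm_command --series '[0.1,0,0,0,0,0,0.1,0,0,0,0,0,0.1,0,0,0,0,0,0.1,0,0,0,0,0]' --gripper -0.2

```text
clock: 19.5
tool_pos: [0.5948, -0.0679, 0.0218]
tool_rot: [[-0.991, -0.13, -0.0], [-0.13, 0.991, -0.001], [0.0, -0.001, -1.0]]
ft_force: [0.1, 0.8, -0.3]
opening: 0.0343
gripper_force: 0.0
```

Call:
arm_command --series '[0,0,-2,0,0,0,0,0,-5,0,0,0,0,0,-9,0,0,0,0,0,-13,0,0,0,0,0,-17,0,0,0,0,0,-20,0,0,0,0,0,-20,0,0,0,0,0,-20,0,0,0]'

```text
clock: 20.17
tool_pos: [0.5958, -0.0679, 0.224]
tool_rot: [[-0.991, -0.131, 0.004], [-0.131, 0.991, -0.002], [-0.004, -0.002, -1.0]]
ft_force: [0.1, -0.6, 0.4]
opening: 0.0364
gripper_force: 0.0
```

```bash
python3 - <<'E'
from h import *
go([.529,-.384,.22],190)
E
```

```text
go [10.75, -30.46, 0.42] [-0.12, 0.23, -2.5] rows>=7.7 t=20.2
```

```bash
python3 - <<'E'
from h import *
go([.57,-.12,.27],187.5)
E
```

```text
go [3.22, -4.84, -4.6] [-0.12, 0.24, -0.0] rows>=1.8 t=20.2
```

Call:
arm_command --series '[3.2,-4.8,-4.6,0,0,0,3.2,-4.8,-4.6,0,0,0,3.2,-4.8,-4.6,0,0,0,3.2,-4.8,-4.6,0,0,0,3.2,-4.8,-4.6,0,0,0]'

```text
clock: 20.58
tool_pos: [0.5686, -0.1192, 0.2659]
tool_rot: [[-0.991, -0.13, -0.004], [-0.13, 0.992, 0.0], [0.004, 0.001, -1.0]]
ft_force: [-0.1, -0.4, 0.5]
opening: 0.0366
gripper_force: 0.0
```

```bash
python3 - <<'E'
from rig import *;from h import *;import pickle
w=capture("wrist");pickle.dump(w,open("pics/w5.pkl","wb"))
cv2.imwrite("pics/w5.png",cv2.resize(w["image"][70:230,140:340],(800,640),interpolation=2)[:600,:,::-1])
E
```

```text
(no output)
```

View pics/w5.png

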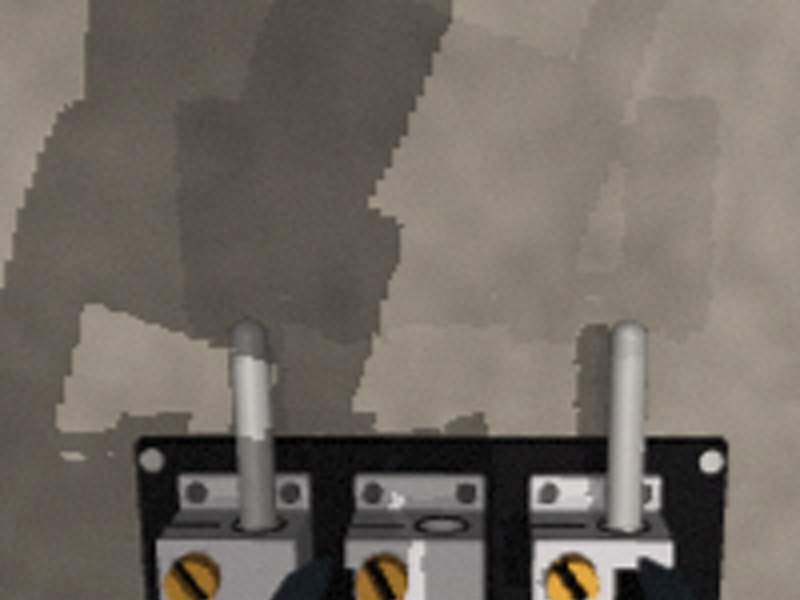

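Both shafts sit in their holes, with tails at the same row (crop 320, image row 150). I check the protrusion against 68 mm while planning the driver approach.

```bash
python3 - <<'E'
from h import *;import pickle
w=pickle.load(open("pics/w5.pkl","rb"))
q=ray(w,[[202.25,150.3],[204.25,202],[297.25,150.3],[296.75,201.5]],.034);print(q.round(4).tolist(),np.linalg.norm(q[1]-q[0]),np.linalg.norm(q[3]-q[2]))
h=ray(w,[[140+192/4,70+577/4],[140+383/4,70+577/4],[140+573/4,70+577/4]],.059);print("heads",h.round(4).tolist())
go([.5295,-.384,.22],190)
E
```

```text
[[0.5644, -0.1932, 0.034], [0.6325, -0.185, 0.034], [0.5488, -0.0743, 0.034], [0.6159, -0.064, 0.034]] 0.0685483082370885 0.06790657336531583
heads [[0.6425, -0.2003, 0.059], [0.6348, -0.1411, 0.059], [0.627, -0.0821, 0.059]]
go [7.33, -25.77, 4.58] [0.05, -0.25, -2.49] rows>=6.5 t=20.6
```

Protrusion is 68.5 mm and 67.9 mm, so both shafts are home. Next the driver, gripped at yaw 100, which leaves wrist range either way.

```bash
python3 - <<'E'
from h import *
go([.5295,-.384,.24],100)
E
```

```text
go [7.33, -25.77, 2.58] [-0.15, -0.23, 87.51] rows>=12.2 t=20.6
```

Call:
arm_command --series '[7.3,-25.8,2.6,0,0,87.5,7.3,-25.8,2.6,0,0,87.5,7.3,-25.8,2.6,0,0,87.5,7.3,-25.8,2.6,0,0,87.5,7.3,-25.8,2.6,0,0,87.5,7.3,-25.8,2.6,0,0,87.5,7.3,-25.8,2.6,0,0,87.5,7.3,-25.8,2.6,0,0,87.5,7.3,-25.8,2.6,0,0,87.5,7.3,-25.8,2.6,0,0,87.5,7.3,-25.8,2.6,0,0,87.5,7.3,-25.8,2.6,0,0,87.5,7.3,-25.8,2.6,0,0,87.5,7.3,-25.8,2.6,0,0,87.5,7.3,-25.8,2.6,0,0,87.5,7.3,-25.8,2.6,0,0,87.5]' --gripper 0.1

```text
clock: 21.97
tool_pos: [0.5306, -0.3845, 0.2412]
tool_rot: [[-0.175, 0.985, -0.002], [0.985, 0.175, -0.0], [0.0, -0.002, -1.0]]
ft_force: [-0.4, 0.3, -0.6]
opening: 0.0502
gripper_force: 0.0
```

```bash
python3 - <<'E'
from rig import *;from h import *;import pickle
w=capture("wrist");pickle.dump(w,open("pics/w6.pkl","wb"))
t=capture("scene");pickle.dump(t,open("pics/s6.pkl","wb"))
print(get_state()["joint_positions"])
cv2.imwrite("pics/w6.png",np.hstack([cv2.resize(w["image"][100:340,130:386],(427,400),interpolation=2),cv2.resize(t["image"][80:180,70:165],(373,400),interpolation=2)])[:,:,::-1])
go([.5295,-.384,.115],100)
E
```

```text
[-0.64430058  0.43577886  1.31490062 -0.00146402  1.39165774 -0.81931476]
go [0.1, -0.07, 12.67] [-0.09, 0.03, 0.04] rows>=3.0 t=22.1
```

View pics/w6.png

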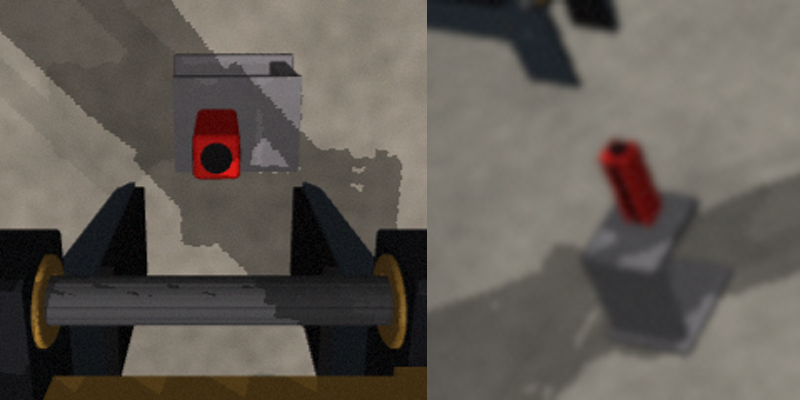

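The handle is square to the tool. Its top disc is at wrist pixel (260.2,194.8), centred between the fingers.

```bash
python3 - <<'E'
from h import *;import pickle
w=pickle.load(open("pics/w6.pkl","rb"));s=pickle.load(open("pics/s6.pkl","rb"))
print(ray(w,[260.2,194.8],.156), ray(s,[70+(619-427)*95/373,80+146/4],.156))
E
```

```text
[[ 0.5309369  -0.38399073  0.156     ]] [[ 0.52746551 -0.38352373  0.156     ]]
```

Call:
arm_command --series '[0.1,0,4,0,0,0,0.1,0,8,0,0,0,0.1,0,11,0,0,0,0.1,0,12.7,0,0,0,0.1,0,12.7,0,0,0,0.1,0,12.7,0,0,0,0.1,0,12.7,0,0,0]'

```text
clock: 22.65
tool_pos: [0.5311, -0.3851, 0.117]
tool_rot: [[-0.174, 0.985, 0.002], [0.985, 0.174, -0.003], [-0.003, 0.001, -1.0]]
ft_force: [-0.0, -0.7, 0.7]
opening: 0.05
gripper_force: 0.0
```

Call:
arm_command --series '[0,0,0,0,0,0,0,0,0,0,0,0,0,0,0,0,0,0,0,0,0,0,0,0,0,0,0,0,0,0,0,0,0,0,0,0]' --gripper -1

```text
clock: 23.15
tool_pos: [0.5302, -0.3845, 0.116]
tool_rot: [[-0.173, 0.985, -0.0], [0.985, 0.173, -0.002], [-0.002, -0.001, -1.0]]
ft_force: [-1.6, 0.4, 3.3]
opening: 0.0238
gripper_force: 30.0
```

Call:
arm_command --series '[0,0,-3,0,0,0,0,0,-6,0,0,0,0,0,-9,0,0,0,0,0,-11,0,0,0,0,0,-11,0,0,0,0,0,-11,0,0,0,0,0,-11,0,0,0]'

```text
clock: 23.73
tool_pos: [0.5295, -0.3837, 0.2235]
tool_rot: [[-0.173, 0.985, -0.003], [0.985, 0.173, 0.001], [0.001, -0.003, -1.0]]
ft_force: [-0.5, -0.2, -1.2]
opening: 0.0237
gripper_force: 30.0
```

```bash
python3 - <<'E'
from rig import *;from h import *;import pickle
w=capture("wrist");pickle.dump(w,open("pics/w7.pkl","wb"))
t=capture("scene");pickle.dump(t,open("pics/s7.pkl","wb"))
cv2.imwrite("pics/w7.png",np.hstack([cv2.resize(w["image"][60:300,130:386],(427,400),interpolation=2),cv2.resize(t["image"][60:160,70:165],(373,400),interpolation=2)])[:,:,::-1])
E
```

```text
(no output)
```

View pics/w7.png

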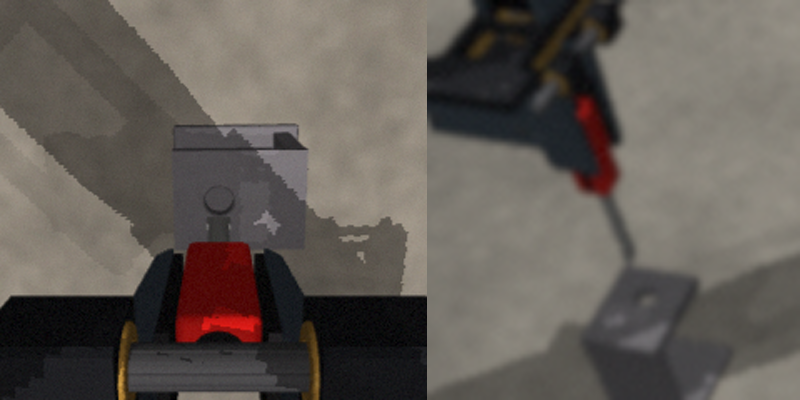

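The driver is held. The stand hole shows at wrist pixel (261.4,180), with the blade tip just in front of it. I measure the blade from the depth map.

```bash
python3 - <<'E'
from rig import *;from h import *;import pickle
s=get_state();R=np.array(s["tool_rot"]);p=np.array(s["tool_pos"])
for n in("w7","s7"):
    c=pickle.load(open(f"pics/{n}.pkl","rb"));L=(cloud(c)-p)@R   # tool coords
    if n=="w7": print("hole",ray(c,[261.4,180],.09).round(4))
    for d in np.arange(.015,.101,.005):
        k=(abs(L[...,2]-d)<.0025)&(np.hypot(L[...,0],L[...,1])<.02)
        if k.sum()>2:
            Q=L[k]*1000;print(n,"below tcp %.1f"%(d*1000),k.sum(),"x",Q[:,0].min().round(1),Q[:,0].max().round(1),"y",Q[:,1].min().round(1),Q[:,1].max().round(1))
c=pickle.load(open("pics/w7.pkl","rb"));g=cv2.cvtColor(c["image"],cv2.COLOR_RGB2GRAY);print(g[176:206:2,250:274])
E
```

```text
hole [[ 0.5306 -0.3823  0.09  ]]
w7 below tcp 15.0 103 x 10.9 13.3 y -10.6 12.4
w7 below tcp 20.0 80 x 10.4 13.3 y -10.7 12.6
w7 below tcp 45.0 16 x 4.7 6.1 y -2.3 4.2
w7 below tcp 50.0 22 x 3.7 6.1 y -3.0 5.0
w7 below tcp 55.0 29 x 2.2 6.1 y -3.9 5.8
w7 below tcp 60.0 27 x 1.5 6.2 y -4.0 5.9
w7 below tcp 65.0 19 x 3.5 6.0 y -3.3 5.2
w7 below tcp 70.0 24 x 3.2 6.1 y -3.4 5.3
w7 below tcp 75.0 21 x 3.2 6.2 y -3.5 5.4
w7 below tcp 80.0 22 x -0.2 6.0 y -4.4 6.3
w7 below tcp 85.0 5 x 2.2 2.7 y -4.4 6.4
w7 below tcp 90.0 16 x 2.2 3.0 y -4.5 6.6
s7 below tcp 15.0 13 x -7.1 13.7 y -10.4 14.2
s7 below tcp 20.0 18 x -9.3 13.1 y -8.4 12.7
s7 below tcp 25.0 8 x -3.1 11.6 y -8.6 11.7
s7 below tcp 35.0 5 x -0.3 5.8 y 3.0 5.9
s7 below tcp 40.0 4 x 1.5 3.9 y -2.8 5.8
s7 below tcp 45.0 6 x -0.5 5.0 y -1.5 6.0
s7 below tcp 50.0 5 x -2.3 5.2 y -0.6 4.7
s7 below tcp 55.0 5 x -2.1 5.5 y 1.7 4.4
s7 below tcp 60.0 5 x -0.4 5.2 y -3.4 4.8
s7 below tcp 65.0 7 x -1.0 5.6 y -0.9 5.5
s7 below tcp 70.0 5 x 1.3 5.4 y -1.4 7.2
s7 below tcp 75.0 5 x -2.9 6.4 y -1.6 4.8
s7 below tcp 80.0 4 x -1.0 3.6 y -0.1 5.6
s7 
[... 937 characters left out ...]
76  74  69  60  56  53  52  58  58  56  55  58  53  56  53  52  53
   67  75  76  72  74  74]
 [ 76  74  71  83  85  61  52  54  56  57  59  55  53  55  53  51  59  79
   71  73  72  76  72  73]
 [ 77  74  74  81  97  64  50  55  56  57  57  56  60  54  54  48  50 102
   90  74  74  74  72  80]
 [ 70  72  73  70  71  55  53  55  55  57  57  58  56  56  53  54  52  64
   75  73  70  73  71  78]
 [ 74  72  74  70  64  55  50  57  60  56  58  56  58  57  55  52  50  66
   71  69  74  70  72  74]
 [ 71  72  75  69  60  53  49  55  61  51  59  57  58  59  57  55  48  58
   70  72  71  74  73  70]
 [ 73  69  72  70  61  56  51  54  56  53  58  59  59  56  55  53  47  56
   69  68  73  70  71  71]]
```

```bash
python3 - <<'E'
from h import *;import pickle
for n,pts in(("w2",[[179.2,205.8],[228,206],[276.4,206.4]]),("w5",[[188,214.2],[235.7,214.2],[283.2,214.2]])):
    c=pickle.load(open(f"pics/{n}.pkl","rb"));V=cv2.cvtColor(c["image"],cv2.COLOR_RGB2HSV)[...,2].astype(float)
    v,u=np.mgrid[:384,:512]
    for p in pts:
        k=np.hypot(u-p[0],v-p[1])<5.5;med=np.percentile(V[k],65)
        d=k&(V<.55*med);Q=ray(c,np.argwhere(d)[:,::-1],.057)[:,:2];w=(med-V[d])
        m=(Q*w[:,None]).sum(0)/w.sum();e,U=np.linalg.eigh(((Q-m)*w[:,None]).T@(Q-m));a=np.degrees(np.arctan(U[1,1]/U[0,1]))
        print(n,p,d.sum(),"slot c",m.round(4),"world yaw",a.round(1),"rel bed",(a-7.5).round(1),"ratio",(e[1]/e[0]).round(1))
E
```

```text
w2 [179.2, 205.8] 34 slot c [ 0.6457 -0.2014] world yaw 40.6 rel bed 33.1 ratio 10.5
w2 [228, 206] 37 slot c [ 0.6372 -0.1419] world yaw 32.2 rel bed 24.7 ratio 10.2
w2 [276.4, 206.4] 34 slot c [ 0.6298 -0.0825] world yaw 41.2 rel bed 33.7 ratio 10.5
w5 [188, 214.2] 26 slot c [ 0.6442 -0.202 ] world yaw 36.7 rel bed 29.2 ratio 6.3
w5 [235.7, 214.2] 32 slot c [ 0.6361 -0.1425] world yaw 31.3 rel bed 23.8 ratio 14.0
w5 [283.2, 214.2] 39 slot c [ 0.6279 -0.0832] world yaw 31.4 rel bed 23.9 ratio 5.9
```

```bash
python3 - <<'E'
from h import *
go([.6447,-.2014,.185],128)
E
```

```text
go [15.93, 14.53, 3.76] [-0.19, -0.16, -28.01] rows>=5.2 t=23.8
```

Call:
arm_command --series '[15.9,14.5,0,0,0,-28,15.9,14.5,0,0,0,-28,15.9,14.5,0,0,0,-28,15.9,14.5,0,0,0,-28,15.9,14.5,0,0,0,-28,15.9,14.5,0,0,0,-28,15.9,14.5,3.7,0,0,-28,15.9,14.5,3.7,0,0,-28,15.9,14.5,3.7,0,0,-28,15.9,14.5,3.7,0,0,-28,15.9,14.5,3.7,0,0,-28,15.9,14.5,3.7,0,0,-28]'

```text
clock: 24.83
tool_pos: [0.6459, -0.2036, 0.1895]
tool_rot: [[-0.615, 0.789, 0.002], [0.789, 0.615, -0.002], [-0.003, -0.0, -1.0]]
ft_force: [-0.2, -0.4, -0.9]
opening: 0.0239
gripper_force: 30.0
```

```bash
python3 - <<'E'
from h import *
go([.6447,-.2014,.164],128)
E
```

```text
go [0.25, 0.04, 2.55] [-0.0, 0.16, -0.08] rows>=0.6 t=24.8
```

Call:
arm_command --series '[0.25,0,2.4,0,0.1,0,0.25,0,2.4,0,0.1,0,0.25,0,2.4,0,0.1,0,0.25,0,2.4,0,0.1,0,0.25,0,2.4,0,0.1,0]'

```text
clock: 25.25
tool_pos: [0.6445, -0.201, 0.1653]
tool_rot: [[-0.615, 0.788, 0.0], [0.788, 0.615, -0.001], [-0.001, -0.0, -1.0]]
ft_force: [0.8, 0.0, -1.1]
opening: 0.024
gripper_force: 30.0
```

```bash
python3 - <<'E'
from rig import *;from h import *;import pickle
go([.6447,-.2014,.162],128)
w=capture("wrist");pickle.dump(w,open("pics/w8.pkl","wb"))
cv2.imwrite("pics/w8.png",cv2.resize(w["image"][130:230,195:325],(780,600),interpolation=2)[:,:,::-1])
E
```

```text
go [-0.04, -0.01, 0.33] [-0.01, 0.04, -0.03] rows>=0.1 t=25.2
```

View pics/w8.png

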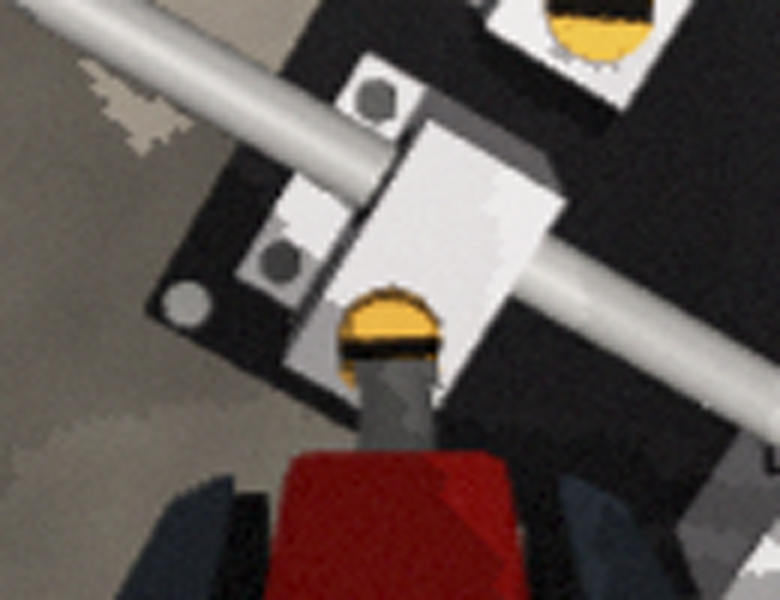

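The crop shows the blade just above lane3's screw head: head centre about (390,351), blade centre about (398,354), slot tilted some 4° counter-clockwise of the blade. I shift 1 mm, turn 3°, and descend.

Call:
arm_command --series '[0,-0.1,0.3,0,0,-3,0,-0.1,0.3,0,0,-3,0,-0.1,0.6,0,0,-3,0,-0.1,0.9,0,0,-3,0,-0.1,1.1,0,0,-3,0,-0.1,1.3,0,0,-3,0,-0.1,1.4,0,0,-3,0,-0.1,1.4,0,0,-3]'

```text
clock: 25.97
tool_pos: [0.6436, -0.2016, 0.1499]
tool_rot: [[-0.656, 0.755, -0.001], [0.755, 0.656, -0.001], [-0.0, -0.001, -1.0]]
ft_force: [0.7, -1.2, -0.5]
opening: 0.0241
gripper_force: 30.0
```

```bash
python3 - <<'E'
from rig import *
s=get_state();print(s["tool_pos"],s["ft_force"],s["torque"])
E
```

```text
[ 0.64356318 -0.20158974  0.14993363] [ 0.73522123 -1.16550098 -0.48967803] [-0.32269476 -0.31364727  0.00333758]
```

Call:
arm_command --series '[0,0,0,0,0,5,0,0,0,0,0,10,0,0,0,0,0,15,0,0,0,0,0,20,0,0,0,0,0,25,0,0,0,0,0,30,0,0,0,0,0,35,0,0,0,0,0,40,0,0,0,0,0,45,0,0,0,0,0,50,0,0,0,0,0,55,0,0,0,0,0,60,0,0,0,0,0,60]'

```text
clock: 27.05
tool_pos: [0.6433, -0.2022, 0.15]
tool_rot: [[0.327, 0.945, -0.001], [0.945, -0.327, -0.002], [-0.002, -0.0, -1.0]]
ft_force: [1.6, -2.9, 0.6]
opening: 0.0239
gripper_force: 30.0
```

```bash
python3 - <<'E'
from rig import *;import numpy as np
s=get_state();R=s["tool_rot"];print(s["tool_pos"],np.degrees(np.arctan2(R[1][0],R[0][0])),s["ft_force"],s["torque"])
E
```

```text
[ 0.64331871 -0.20221323  0.15000273] 70.91470936464809 [ 1.56751645 -2.87730457  0.6295737 ] [-0.92365357 -0.2007295   0.03651443]
```

Call:
arm_command --series '[0,0,0,0,0,5,0,0,0,0,0,10,0,0,0,0,0,15,0,0,0,0,0,20,0,0,0,0,0,20]'

```text
clock: 27.47
tool_pos: [0.6432, -0.202, 0.15]
tool_rot: [[0.629, 0.778, -0.001], [0.778, -0.629, -0.002], [-0.002, -0.0, -1.0]]
ft_force: [0.7, -2.7, -0.9]
opening: 0.0238
gripper_force: 30.0
```

```bash
python3 - <<'E'
from rig import *;import numpy as np
s=get_state();R=s["tool_rot"];print(s["tool_pos"],np.degrees(np.arctan2(R[1][0],R[0][0])),s["ft_force"],s["torque"])
E
```

```text
[ 0.64321927 -0.20201909  0.14999755] 51.03461491753724 [ 0.69012948 -2.7061418  -0.85451396] [-0.98602554 -0.1446116   0.06660054]
```

Call:
arm_command --series '[0,0,0,0,0,3,0,0,0,0,0,6,0,0,0,0,0,9,0,0,0,0,0,9]'

```text
clock: 27.8
tool_pos: [0.6432, -0.2019, 0.15]
tool_rot: [[0.741, 0.671, -0.002], [0.671, -0.741, -0.001], [-0.002, -0.0, -1.0]]
ft_force: [0.8, -3.4, -0.4]
opening: 0.024
gripper_force: 30.0
```

```bash
python3 - <<'E'
from rig import *;import numpy as np
s=get_state();R=s["tool_rot"];print(s["tool_pos"],np.degrees(np.arctan2(R[1][0],R[0][0])),s["ft_force"],s["torque"])
E
```

```text
[ 0.6431882  -0.20191295  0.1499734 ] 42.14533109799779 [ 0.79766204 -3.38971328 -0.38882498] [-1.03253848 -0.04694084  0.03014727]
```

Call:
arm_command --series '[0,0,0,0,0,3,0,0,0,0,0,6,0,0,0,0,0,9,0,0,0,0,0,9]'

```text
clock: 28.13
tool_pos: [0.6431, -0.2018, 0.15]
tool_rot: [[0.837, 0.547, -0.002], [0.547, -0.837, -0.001], [-0.002, -0.0, -1.0]]
ft_force: [0.3, -2.0, -0.1]
opening: 0.0236
gripper_force: 30.0
```

```bash
python3 - <<'E'
from rig import *;import numpy as np
s=get_state();R=s["tool_rot"];print(s["tool_pos"],np.degrees(np.arctan2(R[1][0],R[0][0])),s["ft_force"],s["torque"])
E
```

```text
[ 0.64307461 -0.20177945  0.14999668] 33.16358457240651 [ 0.27083208 -1.97011423 -0.11532041] [-1.0497348  -0.0561154   0.10633222]
```

Call:
arm_command --series '[0,0,0,0,0,3,0,0,0,0,0,6,0,0,0,0,0,6]'

```text
clock: 28.38
tool_pos: [0.643, -0.2017, 0.15]
tool_rot: [[0.89, 0.457, -0.002], [0.457, -0.89, -0.001], [-0.002, -0.0, -1.0]]
ft_force: [-0.0, -3.2, -1.2]
opening: 0.0238
gripper_force: 30.0
```

```bash
python3 - <<'E'
from rig import *;from h import *;import pickle
s=get_state();R=s["tool_rot"];print(s["tool_pos"],np.degrees(np.arctan2(R[1][0],R[0][0])),s["ft_force"],s["torque"])
w=capture("wrist");pickle.dump(w,open("pics/w9.pkl","wb"))
L=(cloud(w)-s["tool_pos"])@np.array(R)
for a,b in((.01,.022),(.04,.07),(.07,.088)):
    k=(L[...,2]>a)&(L[...,2]<b)&(np.hypot(L[...,0],L[...,1])<.02);Q=L[k]*1000
    # face normal of handle: slope of x over y at front face
    f=Q[Q[:,0]>np.percentile(Q[:,0],30)];print(a,len(Q),"y",Q[:,1].min().round(1),Q[:,1].max().round(1),"xslope deg",np.degrees(np.arctan(np.polyfit(f[:,1],f[:,0],1)[0])).round(1))
V=cv2.cvtColor(w["image"],cv2.COLOR_RGB2HSV);br=(V[...,0]>12)&(V[...,0]<32)&(V[...,1]>120)&(V[...,2]>90);br[230:]=0
q=np.argwhere(br&(np.abs(L[...,0])<.03)&(np.abs(L[...,1])<.03))
print(len(q),q.min(0),q.max(0))
sub=br[165:215,235:290];print("\n".join("".join("#" if x else "." for x in r) for r in sub[::1]))
E
```

```text
[ 0.64296972 -0.20165695  0.15000224] 27.180264449584552 [-0.01530516 -3.15161955 -1.18753952] [-1.06956632 -0.0012143   0.17177624]
0.01 245 y -12.2 11.7 xslope deg 0.0
0.04 124 y -5.2 4.8 xslope deg -0.8
0.07 61 y -5.8 5.1 xslope deg -3.9
121 [181 253] [198 270]
.......................................................
.......................................................
.......................................................
.......................................................
.......................................................
.......................................................
.......................................................
.......................................................
.......................................................
.......................................................
.......................................................
.......................................................
.......................................................
.......................................................
...................................................
[... 1264 characters left out ...]
............................
.......................................................
.......................................................
.......................................................
.......................................................
.......................................................
.......................................................
.......................................................
.......................................................
.......................................................
.......................................................
.......................................................
.......................................................
```

Torque is rising steadily to 0.17 N·m, well above the 0.06 N·m friction, so the screw is at its stop. I give a little more, back off inside the slot's play, and lift.

Call:
arm_command --series '[0,0,0,0,0,3,0,0,0,0,0,3,0,0,0,0,0,-4,0,0,0,0,0,-10,0,0,0,0,0,-16,0,0,0,0,0,-22,0,0,0,0,0,-25,0,0,0,0,0,-25]'

```text
clock: 29.1
tool_pos: [0.6422, -0.2004, 0.1495]
tool_rot: [[0.613, 0.79, -0.004], [0.79, -0.613, 0.002], [-0.001, -0.004, -1.0]]
ft_force: [-1.4, -0.2, 0.2]
opening: 0.0237
gripper_force: 30.0
```

```bash
python3 - <<'E'
from rig import *
s=get_state();print(s["tool_pos"],s["ft_force"],s["torque"])
E
```

```text
[ 0.6421926  -0.20036431  0.14949867] [-1.42266255 -0.19076028  0.17323245] [-0.43335119  0.40280388 -0.01834187]
```

Call:
arm_command --series '[0,0,-1,0,0,0,0,0,-3,0,0,0,0,0,-5,0,0,0,0,0,-5,0,0,0,0,0,-5,0,0,0]'

```text
clock: 29.52
tool_pos: [0.6438, -0.2007, 0.2013]
tool_rot: [[0.616, 0.788, 0.001], [0.788, -0.616, 0.0], [0.001, 0.001, -1.0]]
ft_force: [0.7, 0.4, -1.8]
opening: 0.0236
gripper_force: 30.0
```

```bash
python3 - <<'E'
from rig import *;from h import *;import pickle
w=capture("wrist");pickle.dump(w,open("pics/w10.pkl","wb"));im=w["image"]
V=cv2.cvtColor(im,cv2.COLOR_RGB2HSV);br=(V[...,0]>12)&(V[...,0]<32)&(V[...,1]>110)&(V[...,2]>80);br[225:]=0
n,l,s,ce=cv2.connectedComponentsWithStats(cv2.morphologyEx(br.astype(np.uint8),cv2.MORPH_CLOSE,np.ones((5,5))))
for i in range(1,n):
    if s[i,4]>50:
        k=(l==i)&(V[...,2]<70);q=ray(w,ce[i],.059)
        Q=ray(w,np.argwhere(k)[:,::-1],.057)[:,:2] if k.sum()>5 else None
        a=None
        if Q is not None: d=line(Q)[1];a=np.degrees(np.arctan(d[1]/d[0])).round(1)
        print(s[i],q.round(4),"slot yaw",a,k.sum())
go([.6282,-.0824,.19],130)
E
```

```text
[162  84  18  17 248] [[ 0.6298 -0.0827  0.059 ]] slot yaw 41.3 57
[210 129  17  17 211] [[ 0.6376 -0.1419  0.059 ]] slot yaw 33.7 57
[ 432  166   80   59 1645] [[ 0.8042 -0.3501  0.059 ]] slot yaw -66.0 23
[254 171  15  17 196] [[ 0.6454 -0.201   0.059 ]] slot yaw -32.1 46
go [8.4, -8.44, 0.98] [-0.12, -0.07, -78.01] rows>=10.9 t=29.6
```

Lane3's slot is now at world yaw −32.1° (stop at −32.6°), so it is tight. Lane1's slot is at 41.3°, so I go there with the same offset that worked before.

```bash
python3 - <<'E'
from h import *
go([.6280,-.0833,.18],131)
E
```

```text
go [8.32, -8.4, 1.98] [-0.12, -0.07, -79.01] rows>=11.0 t=29.6
```

Call:
arm_command --series '[8.3,-8.4,0,0,0,-79,8.3,-8.4,0,0,0,-79,8.3,-8.4,0,0,0,-79,8.3,-8.4,0,0,0,-79,8.3,-8.4,0,0,0,-79,8.3,-8.4,0,0,0,-79,8.3,-8.4,0,0,0,-79,8.3,-8.4,0,0,0,-79,8.3,-8.4,0,0,0,-79,8.3,-8.4,0,0,0,-79,8.3,-8.4,0,0,0,-79,8.3,-8.4,0,0,0,-79,8.3,-8.4,2,0,0,-79,8.3,-8.4,2,0,0,-79,8.3,-8.4,2,0,0,-79,8.3,-8.4,2,0,0,-79]'

```text
clock: 30.9
tool_pos: [0.6279, -0.084, 0.1798]
tool_rot: [[-0.655, 0.756, -0.003], [0.756, 0.655, 0.0], [0.002, -0.002, -1.0]]
ft_force: [0.9, 0.7, -0.2]
opening: 0.024
gripper_force: 30.0
```

```bash
python3 - <<'E'
from h import *
go([.6280,-.0833,.163],131)
E
```

```text
go [0.04, 0.05, 1.68] [-0.1, -0.12, -0.09] rows>=0.4 t=30.9
```

Call:
arm_command --series '[0.05,0.05,1.6,0,0,0,0.05,0.05,1.6,0,0,0,0.05,0.05,1.6,0,0,0,0.05,0.05,1.6,0,0,0]'

```text
clock: 31.23
tool_pos: [0.6284, -0.0834, 0.1648]
tool_rot: [[-0.656, 0.755, -0.001], [0.755, 0.656, -0.0], [0.001, -0.001, -1.0]]
ft_force: [-0.2, -0.1, -0.2]
opening: 0.0238
gripper_force: 30.0
```

```bash
python3 - <<'E'
from h import *
go([.6280,-.0833,.150],131)
E
```

```text
go [0.04, -0.02, 1.48] [-0.04, -0.03, -0.04] rows>=0.4 t=31.2
```

Call:
arm_command --series '[0.03,-0.02,0.3,0,0,0,0.03,-0.02,0.6,0,0,0,0.03,-0.02,0.9,0,0,0,0.03,-0.02,1.1,0,0,0,0.03,-0.02,1.3,0,0,0,0.03,-0.02,1.4,0,0,0,0.03,-0.02,1.4,0,0,0,0.03,-0.02,1.4,0,0,0]'

```text
clock: 31.9
tool_pos: [0.6278, -0.0834, 0.1499]
tool_rot: [[-0.656, 0.755, -0.002], [0.755, 0.656, -0.0], [0.001, -0.001, -1.0]]
ft_force: [-0.7, -1.2, -1.4]
opening: 0.0237
gripper_force: 30.0
```

```bash
python3 - <<'E'
from rig import *
s=get_state();print(s["tool_pos"],s["ft_force"],s["torque"])
E
```

```text
[ 0.62775172 -0.08339553  0.14991078] [-0.69341574 -1.22804841 -1.44986874] [-0.15198524 -0.06771327  0.02845982]
```

In the slot. I turn 95° and then check the torque.

Call:
arm_command --series '[0,0,0,0,0,5,0,0,0,0,0,10,0,0,0,0,0,15,0,0,0,0,0,20,0,0,0,0,0,25,0,0,0,0,0,30,0,0,0,0,0,35,0,0,0,0,0,40,0,0,0,0,0,45,0,0,0,0,0,50,0,0,0,0,0,55,0,0,0,0,0,60,0,0,0,0,0,65,0,0,0,0,0,70,0,0,0,0,0,75,0,0,0,0,0,80,0,0,0,0,0,85,0,0,0,0,0,90,0,0,0,0,0,95,0,0,0,0,0,95]'

```text
clock: 33.57
tool_pos: [0.6273, -0.0828, 0.15]
tool_rot: [[0.81, 0.587, -0.003], [0.587, -0.81, 0.001], [-0.002, -0.002, -1.0]]
ft_force: [0.3, 1.4, -1.0]
opening: 0.0239
gripper_force: 30.0
```

```bash
python3 - <<'E'
from rig import *;import numpy as np
s=get_state();R=s["tool_rot"];print(s["tool_pos"],np.degrees(np.arctan2(R[1][0],R[0][0])),s["ft_force"],s["torque"])
E
```

```text
[ 0.62733954 -0.08279075  0.14999596] 35.910315022757146 [ 0.25294379  1.43723983 -0.95125185] [0.22114983 0.27242219 0.10697174]
```

Call:
arm_command --series '[0,0,0,0,0,4,0,0,0,0,0,8,0,0,0,0,0,10,0,0,0,0,0,10]'

```text
clock: 33.9
tool_pos: [0.6272, -0.0826, 0.15]
tool_rot: [[0.898, 0.44, -0.003], [0.44, -0.898, 0.001], [-0.002, -0.002, -1.0]]
ft_force: [-1.7, 2.9, 0.5]
opening: 0.0242
gripper_force: 30.0
```

```bash
python3 - <<'E'
from rig import *;import numpy as np
s=get_state();R=s["tool_rot"];print(s["tool_pos"],np.degrees(np.arctan2(R[1][0],R[0][0])),s["ft_force"],s["torque"])
E
```

```text
[ 0.62720778 -0.08263227  0.1499904 ] 26.097538503192464 [-1.74982273  2.93911277  0.45119839] [0.45863914 0.46584914 0.2732977 ]
```

At the stop (0.27 N·m). I back off and lift.

Call:
arm_command --series '[0,0,0,0,0,-6,0,0,0,0,0,-12,0,0,0,0,0,-18,0,0,0,0,0,-24,0,0,0,0,0,-27,0,0,0,0,0,-27]'

```text
clock: 34.4
tool_pos: [0.6279, -0.0835, 0.15]
tool_rot: [[0.6, 0.8, -0.001], [0.8, -0.6, -0.0], [-0.001, -0.001, -1.0]]
ft_force: [0.9, -0.1, -1.0]
opening: 0.024
gripper_force: 30.0
```

Call:
arm_command --series '[0,0,-1,0,0,0,0,0,-3,0,0,0,0,0,-6,0,0,0,0,0,-8,0,0,0,0,0,-8,0,0,0,0,0,-8,0,0,0]'

```text
clock: 34.9
tool_pos: [0.6285, -0.0835, 0.2317]
tool_rot: [[0.602, 0.798, 0.002], [0.798, -0.602, -0.001], [0.0, 0.002, -1.0]]
ft_force: [-0.9, 0.1, -2.1]
opening: 0.0239
gripper_force: 30.0
```

```bash
python3 - <<'E'
from rig import *;from h import *;import pickle
w=capture("wrist");pickle.dump(w,open("pics/w11.pkl","wb"));im=w["image"]
V=cv2.cvtColor(im,cv2.COLOR_RGB2HSV);br=(V[...,0]>12)&(V[...,0]<32)&(V[...,1]>110)&(V[...,2]>80);br[225:]=0
n,l,s,ce=cv2.connectedComponentsWithStats(cv2.morphologyEx(br.astype(np.uint8),cv2.MORPH_CLOSE,np.ones((5,5))))
for i in range(1,n):
    if 50<s[i,4]<500:
        k=(l==i)&(V[...,2]<70);q=ray(w,ce[i],.059);Q=ray(w,np.argwhere(k)[:,::-1],.057)[:,:2]
        if len(Q)>5: d=line(Q)[1];print(s[i],q.round(4),"slot yaw",np.degrees(np.arctan(d[1]/d[0])).round(1),k.sum())
go([.5297,-.3842,.225],100)
E
```

```text
[254 163  13  16 164] [[ 0.63   -0.0818  0.059 ]] slot yaw -32.0 41
[291 200  14  15 138] [[ 0.6388 -0.1402  0.059 ]] slot yaw 36.5 34
go [-29.91, 10.31, 0.51] [-0.11, 0.03, -47.03] rows>=7.6 t=35.0
```

Lane1's slot is at −32.0° (tight) and lane2's is still slack. The driver goes back to the stand.

Call:
arm_command --series '[-29.9,10.3,-1,0,0,-47,-29.9,10.3,-1,0,0,-47,-29.9,10.3,-1,0,0,-47,-29.9,10.3,-1,0,0,-47,-29.9,10.3,-1,0,0,-47,-29.9,10.3,-1,0,0,-47,-29.9,10.3,-1,0,0,-47,-29.9,10.3,-1,0,0,-47,-29.9,10.3,-1,0,0,-47,-29.9,10.3,-1,0,0,-47,-29.9,10.3,-1,0,0,-47,-29.9,10.3,-1,0,0,-47,-29.9,10.3,-1,0,0,-47,-29.9,10.3,-1,0,0,-47]'

```text
clock: 36.12
tool_pos: [0.5306, -0.3827, 0.2401]
tool_rot: [[-0.175, 0.985, -0.002], [0.985, 0.175, 0.0], [0.001, -0.002, -1.0]]
ft_force: [0.2, -0.1, -1.5]
opening: 0.0237
gripper_force: 30.0
```

```bash
python3 - <<'E'
from rig import *;from h import *;import pickle
go([.5302,-.3842,.195],100)
w=capture("wrist");g=w["image"]
E
```

```text
go [-0.14, -0.06, 4.51] [-0.11, -0.04, 0.09] rows>=1.1 t=36.1
```

Call:
arm_command --series '[-0.14,-0.05,4.4,0,0,0,-0.14,-0.05,4.4,0,0,0,-0.14,-0.05,4.4,0,0,0,-0.14,-0.05,4.4,0,0,0,-0.14,-0.05,4.4,0,0,0]'

```text
clock: 36.58
tool_pos: [0.5307, -0.386, 0.198]
tool_rot: [[-0.174, 0.985, 0.001], [0.985, 0.174, -0.002], [-0.002, 0.0, -1.0]]
ft_force: [-0.3, -1.3, -0.6]
opening: 0.0239
gripper_force: 30.0
```

```bash
python3 - <<'E'
from h import *
go([.5302,-.3842,.118],100)
E
```

```text
go [0.2, -0.02, 8.0] [0.02, 0.1, -0.0] rows>=1.9 t=36.6
```

Lower 3 cm first and check the force.

Call:
arm_command --series '[0.15,0,0,0,0,0,0.15,0,0.5,0,0,0,0.15,0,1.2,0,0,0,0.15,0,1.9,0,0,0,0.15,0,2.6,0,0,0,0.15,0,3,0,0,0,0.15,0,3,0,0,0]'

```text
clock: 37.17
tool_pos: [0.5287, -0.3835, 0.1643]
tool_rot: [[-0.173, 0.985, -0.004], [0.985, 0.173, 0.002], [0.003, -0.004, -1.0]]
ft_force: [-0.3, 0.1, -1.3]
opening: 0.0236
gripper_force: 30.0
```

```bash
python3 - <<'E'
from h import *
go([.5302,-.3842,.1165],100)
E
```

```text
go [-0.1, 0.15, 4.78] [-0.23, -0.15, -0.02] rows>=1.1 t=37.2
```

In the hole (tip about 20 mm below the plate top).

Call:
arm_command --series '[-0.05,0.1,0.8,0,0,0,-0.05,0.1,1.6,0,0,0,-0.05,0.1,2.4,0,0,0,-0.05,0.1,3.2,0,0,0,-0.05,0.1,4,0,0,0,-0.05,0.1,4.4,0,0,0,-0.05,0.1,4.6,0,0,0,-0.05,0.1,4.6,0,0,0,-0.05,0.1,4.6,0,0,0]'

```text
clock: 37.92
tool_pos: [0.5306, -0.3845, 0.1203]
tool_rot: [[-0.173, 0.985, -0.002], [0.985, 0.173, -0.0], [0.0, -0.002, -1.0]]
ft_force: [0.0, -0.7, -1.0]
opening: 0.024
gripper_force: 30.0
```

```bash
python3 - <<'E'
from rig import *
from h import *
s=get_state();print(s["tool_pos"],s["ft_force"]);go([.5302,-.3842,.1165],100)
E
```

```text
[ 0.53058954 -0.38447112  0.12030069] [ 0.03115979 -0.66525127 -1.04589506]
go [0.03, -0.03, 0.38] [-0.09, -0.0, -0.01] rows>=0.1 t=37.9
```

Call:
arm_command --series '[0,0,0.2,0,0,0,0,0,0.4,0,0,0,0,0,0.4,0,0,0,0,0,0.4,0,0,0]'

```text
clock: 38.25
tool_pos: [0.5304, -0.3843, 0.1162]
tool_rot: [[-0.173, 0.985, -0.002], [0.985, 0.173, -0.0], [0.0, -0.002, -1.0]]
ft_force: [0.8, -0.1, -1.6]
opening: 0.0238
gripper_force: 30.0
```

Call:
arm_command --series '[0,0,0,0,0,0,0,0,0,0,0,0,0,0,0,0,0,0,0,0,0,0,0,0,0,0,0,0,0,0,0,0,0,0,0,0]' --gripper 0.1

```text
clock: 38.75
tool_pos: [0.5305, -0.3844, 0.1162]
tool_rot: [[-0.173, 0.985, -0.002], [0.985, 0.173, -0.0], [0.0, -0.002, -1.0]]
ft_force: [0.3, 0.6, -0.6]
opening: 0.05
gripper_force: 0.0
```

Call:
arm_command --series '[0,0,-2,0,0,0,0,0,-5,0,0,0,0,0,-9,0,0,0,0,0,-13,0,0,0,0,0,-15,0,0,0,0,0,-15,0,0,0,0,0,-15,0,0,0]'

```text
clock: 39.33
tool_pos: [0.531, -0.3846, 0.2676]
tool_rot: [[-0.173, 0.985, 0.001], [0.985, 0.173, -0.002], [-0.002, 0.0, -1.0]]
ft_force: [0.6, 0.7, -0.9]
opening: 0.0502
gripper_force: 0.0
```

```bash
python3 - <<'E'
from h import *
go([.50,-.11,.27],187.5)
E
```

```text
go [27.58, 1.7, -0.29] [-0.07, 0.1, -87.51] rows>=12.2 t=39.3
```

Call:
arm_command --series '[25.5,7.9,-0.3,0,0,-87.5,25.5,7.9,-0.3,0,0,-87.5,25.5,7.9,-0.3,0,0,-87.5,25.5,7.9,-0.3,0,0,-87.5,25.5,7.9,-0.3,0,0,-87.5,25.5,7.9,-0.3,0,0,-87.5,25.5,7.9,-0.3,0,0,-87.5,25.5,7.9,-0.3,0,0,-87.5,25.5,7.9,-0.3,0,0,-87.5,25.5,7.9,-0.3,0,0,-87.5,25.5,7.9,-0.3,0,0,-87.5,25.5,7.9,-0.3,0,0,-87.5,25.5,7.9,-0.3,0,0,-87.5,25.5,7.9,-0.3,0,0,-87.5,25.5,7.9,-0.3,0,0,-87.5,25.5,7.9,-0.3,0,0,-87.5]'

```text
clock: 40.67
tool_pos: [0.5639, -0.1194, 0.268]
tool_rot: [[-0.992, -0.129, -0.004], [-0.129, 0.992, 0.001], [0.004, 0.001, -1.0]]
ft_force: [0.1, -0.2, 0.3]
opening: 0.0503
gripper_force: 0.0
```

```bash
python3 - <<'E'
from rig import *;from h import *;import pickle
w=capture("wrist");s=capture("scene");s0=pickle.load(open("pics/scene0.pkl","rb"));w5=pickle.load(open("pics/w5.pkl","rb"))
pickle.dump((w,s),open("pics/end.pkl","wb"))
print(get_state()["tool_pos"])
# shaft pixels: by height 0.03-0.045 in front of the blocks
bx=np.array([.9914,.1305]);by=np.array([-.1305,.9914])
for n,c in(("w5",w5),("end",w)):
    P=cloud(c);d=P[...,:2]-np.array([.6222,-.1249]);u=d@bx;v=d@by
    for nm,y in(("lane1",.06),("lane2",0),("lane3",-.06)):
        k=(abs(v-y)<.012)&(u<-.005)&(u>-.2)&(P[...,2]>.028)&(P[...,2]<.05)
        print(n,nm,k.sum(),u[k].min().round(4) if k.any() else None,v[k].mean().round(4) if k.any() else None)
    V=cv2.cvtColor(c["image"],cv2.COLOR_RGB2HSV);br=(V[...,0]>12)&(V[...,0]<32)&(V[...,1]>110)&(V[...,2]>80);br[225:]=0
    nn,l,st,ce=cv2.connectedComponentsWithStats(cv2.morphologyEx(br.astype(np.uint8),cv2.MORPH_CLOSE,np.ones((5,5))))
    for i in range(1,nn):
        k=(l==i)&(V[...,2]<70)
        if 50<st[i,4]<500 and k.sum()>5: dd=line(ray(c,np.argwhere(k)[:,::-1],.057)[:,:2])[1];print("  slot",ce[i].round(),np.degrees(np.arctan(dd[1]/dd[0])).round(1))
# scene change: red handle and bystanders
def red(c):
    H,S,V=[x.astype(int) for x in cv2.split(cv2.cvtColor(c["image"],cv2.COLOR_RGB2HSV))];m=((H<8)|(H>172))&(S>130);m[:, :100]=0;m[:,150:]=0;m[:100]=0;m[160:]=0
    q=np.argwhere(m);return len(q),q.mean(0).round(1),q.min(0),q.max(0)
print(red(s0),red(s))
D=np.abs(s["image"].astype(int)-s0["image"]).max(-1)>45
nn,l,st,ce=cv2.connectedComponentsWithStats(D.astype(np.uint8))
for i in range(1,nn):
    if st[i,4]>25: print("diff",st[i],ce[i].round())
E
```

```text
[ 0.56408372 -0.11948532  0.26850023]
w5 lane1 442 -0.0669 0.0586
w5 lane2 0 None None
w5 lane3 443 -0.0669 -0.0601
  slot [187. 216.] 33.8
  slot [235. 215.] 32.1
  slot [283. 215.] 39.5
end lane1 430 -0.067 0.0586
end lane2 0 None None
end lane3 434 -0.0674 -0.0601
  slot [187. 219.] -36.5
  slot [235. 218.] 33.2
  slot [282. 218.] -30.3
(190, array([124.8, 121.5]), array([115, 114]), array([135, 128])) (190, array([125.1, 121.3]), array([116, 114]), array([135, 128]))
diff [ 133    0   90  128 5757] [172.  63.]
diff [ 447   24   65  116 3303] [487.  82.]
diff [282  46  10  10  57] [286.  50.]
diff [325  46  31  39 560] [342.  64.]
diff [278  56  11  15  91] [283.  63.]
diff [ 176  105  116   79 1493] [226. 144.]
diff [ 278  108  168  104 4285] [359. 166.]
diff [162 188   8   6  35] [166. 191.]
diff [180 190  11   9  48] [185. 195.]
diff [311 198  26  48 274] [324. 222.]
diff [156 201   8  11  49] [160. 206.]
diff [197 207   9  15  75] [201. 215.]
diff [354 214  24  51 338] [365. 239.]
```

```bash
python3 -c "
from rig import *
print(sign_off())"
```

```text
the job is handed in; nothing more can be done
None
```

The job is handed in at about 41 s: both shafts are fully home in lanes 1 and 3 with their clamps tight, lane 2's clamp is still slack, the driver is back upright in its stand, and the bystanders have not moved.

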